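# Shut down the nib drying heater and clear the cups

### The job

The nibs are dry, so shut the drying heater down: first turn its thermostat knob fully anticlockwise to off, then set the heater panel upright and swivel it clockwise until its white pointer meets the green mark. After that move every cup of nibs from the mat into the low aluminium tray, standing upright on the tray floor, and leave the mixing bowl and the kitchen timer beside the work where they are.

Things in the scene. Friction and masses are not known exactly. Their poses are not given: they have to be found in the camera images.
- heater: Fixed grey heater plinth, 160 (x) x 350 (y) x 30 high. Origin on the table under the panel's swivel axis; front (-x) towards the cups, y left, z up. Spans x -80..80, y -250..100. Thermostat knob at x -10, y -180. A short green mark lies on its top 54 to 74 from the swivel axis, at the left front, 1.2 rad clockwise (from above) from straight front.
- thermostat (a joint): Thermostat knob angle, rad: 0 is off (end stop, fully anticlockwise seen from above), grows clockwise to 4.7 (full heat). Light constant friction 0.04 Nm, stays where it is left.
- thermostat_grip (a point): Point on the vertical axis of the black thermostat knob, at the height to grip, 67 above the table, 7 below the top of its bar grip. The bar is 42 long, 14 wide, 30 tall, on a disc 44 across whose top is 23 below this point. The point turns with the knob; the bar runs along its x, so pinch along its y from above.
- swivel (a joint): Turn of the panel about the vertical swivel axis, rad: 0 faces straight front, to the cups; grows clockwise seen from above. The white pointer on the black turntable (104 across) meets the green mark at 1.2. Range -0.6 to 1.9, friction 0.12 Nm, no stop or detent at the mark; stays where left.
- tilt (a joint): Tilt of the panel about its horizontal axle, which crosses the swivel axis 73 above the table: 0 upright, positive leans its top towards its own front (over the cups). Range -0.3 to 0.8, friction 0.3 Nm, stays where it is left.
- rail_mid (a point): Middle of the round black grip rail on top of the white panel (140 wide, 22 thick): rail diameter 14, free 84 between its posts, 120 above the tilt axle, 34 above the panel's top edge (193 above the table when upright, then on the swivel axis). Turns with the panel: y along the rail, z up the panel, -x the way it faces. The round rail can roll between the fingers, so no need to pitch the gripper.
- mat: Fixed flat grey mat in front of the heater, 140 x 360 x 3, long side along its y; the cups stand on it in a row along y, centres about 72 apart at the closest. Origin in the middle of its underside.
- tray: Fixed low aluminium tray, 320 x 200 outside, walls 4 thick and 16 high, long side along its x. Origin in the middle of its underside.
- tray_in (a point): Middle of the tray's inner floor (4 above the table); same axes as the tray. Inner floor 312 (x) x 192 (y).
- cup_0: Small steel prep cup with roasted nibs in it (rigid, part of the cup), 56 across the rim, 40 across the foot, 31 high, about 60 g. Origin in the middle of its underside, z up. Can be gripped from above across the rim. May be absent.
- cup_1: Small steel prep cup with roasted nibs in it (rigid, part of the cup), 56 across the rim, 40 across the foot, 31 high, about 60 g. Origin in the middle of its underside, z up. Can be gripped from above across the rim. May be absent.
- cup_2: Small steel prep cup with roasted nibs in it (rigid, part of the cup), 56 across the rim, 40 across the foot, 31 high, about 60 g. Origin in the middle of its underside, z up. Can be gripped from above across the rim. May be absent.
- cup_3: Small steel prep cup with roasted nibs in it (rigid, part of the cup), 56 across the rim, 40 across the foot, 31 high, about 60 g. Origin in the middle of its underside, z up. Can be gripped from above across the rim. May be absent.
- cup_4: Small steel prep cup with roasted nibs in it (rigid, part of the cup), 56 across the rim, 40 across the foot, 31 high, about 60 g. Origin in the middle of its underside, z up. Can be gripped from above across the rim. May be absent.
- mixing_bowl: Empty grey mixing bowl, 218 across, 86 high; bystander to the left. Origin in the middle of its underside.
- kitchen_timer: Red and white kitchen timer, 66 across, 50 high; bystander beyond the tray, right of the heater. Origin in the middle of its underside.
Things that resemble listed ones, but are neither listed nor needed, are in the scene too. What is shaped like the cup_0 but blue is not meant. Leave any orange look-alike of the cup_2 alone.

How it is judged:
By the outcome, as a careful person would: the job done as asked, in the order asked, and still so for the second after the job is handed in, with the robot touching nothing.
Of cup_0, cup_1, cup_2, cup_3, cup_4 only 3 to 5 are there at a start; the rules pass over those that are not, and their reading is None.
At some moment in a run one of cup_0, cup_1, cup_2, cup_3, cup_4 may be knocked a few centimetres aside while the robot is not near it.
Once in a run the grip may slacken for a moment while it holds something.
It also fails if it takes over 210 s, if anything falls off the work surface, if the arm or the gripper's body presses on something with over 40 N, if the wrist force passes 120 N, or if a joint passes its speed limit or range.

### The arm

A 6-joint arm with a two-finger parallel gripper is mounted at the origin on a cart in front of the work surface, level with it; the furniture and walls round the work are solid. World frame = base frame: x ahead of the robot, y to its left, z up, the work surface at z = 0. Lengths are in mm, angles in rad, forces in N, time in s.
With the tool pointing down it reaches from about 300 to 775 mm from the base axis. Payload 14.6 kg.
Tool frame: the origin (TCP) lies midway between the tips of the shut fingers; the grasp point (between the pads) lies 19 mm behind it; z points along the fingers, y is the direction in which the jaws open and shut (so a half turn about z gives the same grasp; the last joint's range is limited). The gripper opens to 94 mm and grips with 3 to 60 N. Pads are 16 mm wide; open, the fingers measure 119 mm over their backs; the gripper's body (75 mm by 177 mm) begins 78 mm behind the grasp point.
Start: joints at [1.111, 0.3, 1.521, -0, 1.321, -0.067], TCP at [210.524, 508.103, 205.446] pointing down, gripper open.
Joint ranges: [-3.03, 3.03], [-0.79, 2.21], [0.23, 2.52], [-1.04, 4.18], [0, 3.07], [-2.55, 2.55]. Speed limits (rad/s): [2.22, 2.22, 2.57, 3.14, 3.14, 3.14].

### API

Orientations are given as a rotation vector (axis times angle).
In Python, from rig import arm, snapshot, job, spot_in, cut_out, pinpoint gives the robot as it stands.
- The arm moves only by the shell command python3 -m handwheel 'ROWS' [FORCE]. ROWS is JSON, a list of rows, each an object with "xyz": the shift along the tool's x, y, z as a fraction of full scale, a list of three; "twist": the turn, a rotation vector about the tool's x, y, z as a fraction of full scale, a list of three; "hand": the opening, from 0 (shut) to 1 (fully open). A call has 1 to 20 rows; each row shifts and turns the commanded pose from where the row before left it, along the tool's axes as they then stand; what a row does not reach is not made up. Full scale, the value 1, is 300 mm for a shift and 90 degrees for a turn. A row lasts 1/8 s, in which the tool goes at most 62.5 mm and 10.7 degrees, less where a joint would pass 70% of its speed; a pose out of reach is approached as far as the arm can. A call with a number of a shift or a turn outside -1 to 1 is refused whole. A call with a gripper value outside its range is refused whole. The fingers move at their own pace and stop on an object; FORCE is the grip in N (left out, the last holds). Time passes only in rows, so rows that do not move let the fingers close. It gives the time, the measured TCP pose, the force and the opening at its end, in the units of the state.
- arm.get_state(): the state, without advancing time (a new reading comes with each control period).
- snapshot(name): name is "scene" or "top" or "wrist"; returns a dict with "color" (400x640x3 uint8, blue, green, red), "fx", "fy", "cx", "cy" (pixels), "k1" (the pictures are not rectified: a ray, as slopes to the right and down, at radius r is drawn at 1 + k1 r^2 times it, then the intrinsics apply), "view" (4x4, takes a point from world to camera coordinates). Camera axes: x right, y down, z forward; pixel columns grow to the right and rows downward; lengths in mm; the calibration is good to about 2 mm. A picture is of the moment at which its call begins. There is no depth.
- job.hand_in(): hands the job in, once; it reports no verdict.
Trained networks look in the newest picture that a camera, given by its name, has taken for a name from the list of things; names that differ only in an ending like _2 or _b are one class to them, and where a whole thing is asked for, a point or a joint stands for the part that bears it (a point fixed in the world has none). Each returns a list of dicts, best first, with "p" (0 to 1); they miss things now and then, are a little off and sometimes report something else, mostly with a low value. They report only what shows in the picture. A call takes as long as a camera call. They do not tell look-alikes from the thing itself.
- spot_in(camera, query): "point" ([x, y, z] in mm, in world coordinates, good to about 4 mm: the middle of the surface that is visible of it).
- cut_out(camera, query): "mask" (400x640 bool, what is visible of it).
- pinpoint(camera, query): "point" ([x, y, z] in mm, in world coordinates, good to about 4 mm: a listed point, or the origin of a listed thing).
The state is a dict: "time_s": time; "joint_pos": joint angles; "joint_vel": joint speeds; "effort": joint torques, N m; "ee_pos": TCP position; "orientation": TCP orientation; "wrist_force": force on the tool from outside, world axes, zero at the start; "moment": the same for the moment, N m; "opening": opening from 0.0 (shut) to 1.0 (fully open).
Only numpy, scipy, OpenCV 4.12 (cv2) and the standard library are available. Lean on these libraries where they do the work, as an engineer would, in place of code of your own. Each camera call takes 0.05 s, during which the arm holds its last target. There are 200 camera calls.

## Working session

There is one attempt and no reset: what is moved stays moved. The work goes in short steps, Python scripts to look and compute and a shell command to move; the robot and the scene stay as the last step left them, time stands still between calls to the robot, and variables do not carry over. Pictures are saved under pics/ and viewed, on a budget of 14 in all, crops included, one or two more only if the job needs it, and the job is handed in when it is done.

```bash
mkdir -p pics; ls
python3 - <<'E'
from rig import *
import cv2,numpy as np
for c in ("scene","top"):
    s=snapshot(c); cv2.imwrite(f"pics/{c}0.png",s["color"])
    print(c,s["fx"],s["k1"],np.round(s["view"],3).tolist())
    for q in ("heater","thermostat_grip","rail_mid","mat","tray_in","cup_0","mixing_bowl","kitchen_timer"):
        print(q,[(round(d["p"],2),np.round(d["point"]).tolist()) for d in pinpoint(c,q)])
st=arm.get_state(); print({k:(np.round(v,3).tolist()) for k,v in st.items()})
E
```

```text
pics
scene 398.39303205158905 -0.07702095181706765 [[0.509, -0.86, 0.004, -194.639], [-0.634, -0.379, -0.674, 468.522], [0.581, 0.341, -0.739, 1025.198], [0.0, 0.0, 0.0, 1.0]]
heater []
thermostat_grip [(0.51, [459.0, 36.0, 5.0]), (0.47, [465.0, 101.0, 3.0]), (0.45, [613.0, -76.0, 66.0])]
rail_mid [(0.79, [559.0, 94.0, 179.0])]
mat [(0.92, [468.0, 108.0, 0.0]), (0.39, [560.0, 514.0, -2.0])]
tray_in [(0.65, [485.0, -335.0, 6.0])]
cup_0 [(0.83, [356.0, -126.0, 4.0]), (0.77, [334.0, 137.0, -5.0]), (0.66, [459.0, 36.0, 3.0]), (0.66, [561.0, 516.0, -0.0]), (0.65, [462.0, 103.0, -0.0]), (0.6, [462.0, -37.0, 4.0]), (0.51, [339.0, 230.0, 1.0])]
mixing_bowl [(0.66, [560.0, 517.0, 1.0]), (0.62, [613.0, 104.0, -4.0])]
kitchen_timer [(0.78, [749.0, -245.0, 0.0])]
top 363.840736050302 0.011744441069258286 [[0.025, -1.0, 0.005, 62.582], [-0.981, -0.025, -0.191, 553.404], [0.191, 0.0, -0.982, 1319.592], [0.0, 0.0, 0.0, 1.0]]
heater [(0.66, [615.0, -74.0, 69.0]), (0.63, [614.0, 108.0, -3.0])]
thermostat_grip [(0.49, [614.0, -73.0, 71.0])]
rail_mid [(0.62, [561.0, 94.0, 174.0])]
mat [(0.77, [470.0, 107.0, -4.0])]
tray_in []
cup_0 [(0.66, [457.0, 253.0, -2.0]), (0.61, [352.0, -125.0, -2.0]), (0.56, [332.0, 137.0, 3.0]), (0.53, [464.0, -44.0, 4.0]), (0.49, [461.0, 105.0, 4.0]), (0.47, [331.0, 230.0, 1.0])]
mixing_bowl [(0.66, [560.0, 516.0, 0.0])]
kitchen_timer [(0.63, [487.0, -339.0, 5.0]), (0.49, [747.0, -251.0, -0.0])]
{'time_s': 0.9, 'joint_pos': [1.111, 0.3, 1.521, 0.0, 1.321, -0.067], 'joint_vel': [-0.003, -0.002, -0.0, -0.001, -0.001, 0.002], 'effort': [0.0, -53.167, -35.289, 0.071, 0.022, -0.0], 'ee_pos': [210.505, 508.088, 205.446], 'orientation': [-0.613, -3.081, 0.0], 'wrist_force': [0.867, 0.462, 0.593], 'moment': [-0.017, 0.063, -0.014], 'opening': 1.003}
```

View pics/scene0.png

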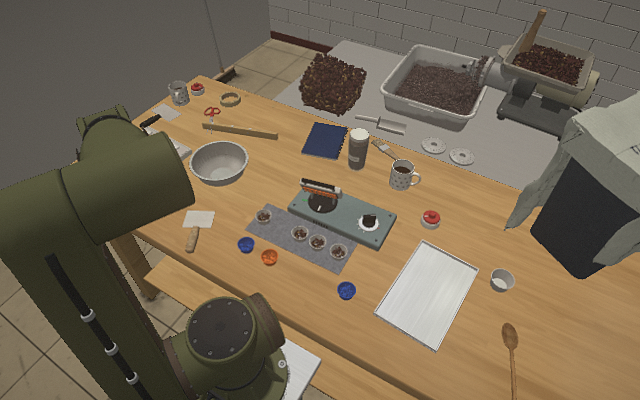

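View pics/top0.png

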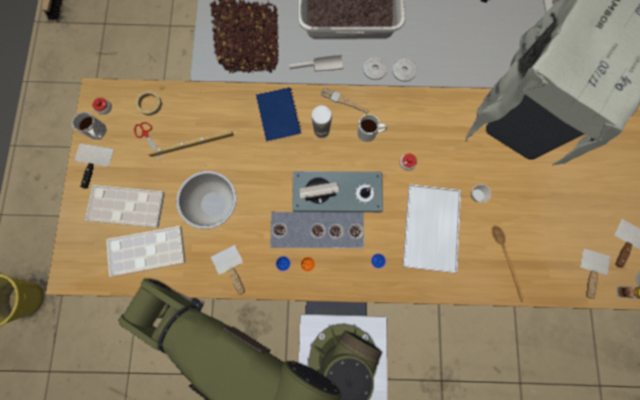

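```bash
cat > h.py <<'E'
from rig import *
import cv2,numpy as np
from scipy.spatial.transform import Rotation as Ro
def ray(s,uv):
    uv=np.atleast_2d(np.asarray(uv,float)); d=np.c_[(uv[:,0]-s["cx"])/s["fx"],(uv[:,1]-s["cy"])/s["fy"]]
    u=d.copy()
    for _ in range(20): u=d/(1+s["k1"]*(u**2).sum(1,keepdims=True))
    V=np.array(s["view"]); R=V[:3,:3]; return -R.T@V[:3,3],np.c_[u,np.ones(len(u))]@R
def onz(s,uv,z):
    o,d=ray(s,uv); return o+d*((z-o[2])/d[:,2:])
def proj(s,P):
    V=np.array(s["view"]); c=np.atleast_2d(P)@V[:3,:3].T+V[:3,3]; u=c[:,:2]/c[:,2:]
    u=u*(1+s["k1"]*(u**2).sum(1,keepdims=True)); return u*[s["fx"],s["fy"]]+[s["cx"],s["cy"]]
def pose():
    st=arm.get_state(); R=Ro.from_rotvec(st["orientation"]).as_matrix(); return np.array(st["ee_pos"]),R,st
def delta(target):  # world target TCP -> xyz fractions in the tool frame
    p,R,_=pose(); return np.round(R.T@(np.array(target)-p)/300,3)
def rect(m,s,z):
    c=max(cv2.findContours(m.astype(np.uint8),0,1)[0],key=cv2.contourArea)[:,0,:]
    return cv2.minAreaRect(onz(s,c,z)[:,:2].astype(np.float32))
E
python3 - <<'E'
from h import *
s=snapshot("top")
for q,z in (("heater",30),("mat",3),("tray",10)):
    for d in cut_out("top",q)[:2]: print(q,round(d["p"],2),np.round(rect(d["mask"],s,z),1) if 0 else rect(d["mask"],s,z))
print(pinpoint("top","tray"))
E
python3 -m handwheel '[{"xyz":[0,0,-0.16],"twist":[0,0,-0.06],"hand":1},{"xyz":[0,0,-0.16],"twist":[0,0,-0.07],"hand":1},{"xyz":[0,0,-0.05],"twist":[0,0,-0.05],"hand":1},{"xyz":[0,0,0],"twist":[0,0,0],"hand":1}]' 20
```

```text
heater 0.87 ((616.1290893554688, 29.208114624023438), (158.93417358398438, 348.5749206542969), 1.4522051811218262)
mat 0.89 ((465.6743469238281, 104.19358825683594), (139.86663818359375, 359.0394592285156), 1.4508774280548096)
mat 0.72 ((625.2999267578125, 104.04632568359375), (104.97318267822266, 148.81307983398438), 34.46577453613281)
tray 0.66 ((487.69976806640625, -337.5047607421875), (203.41551208496094, 321.3961181640625), 84.73958587646484)
tray 0.53 ((620.2916870117188, 102.66434478759766), (142.29830932617188, 109.42440795898438), 69.78340148925781)
[{'point': [486.0, -336.6, 1.1], 'p': 0.73}, {'point': [614.1, 110.5, -1.3], 'p': 0.16}]
time_s: 1.65
ee_pos: [210.6, 508.3, 317.3]
orientation: [0.174, 3.136, 0.003]
wrist_force: [0.4, 0.0, -0.6]
opening: 1.001
```

```bash
python3 -c "
from h import *
print(delta([610,-76,300]))"
```

```text
[-1.538 -1.789  0.055]
```

```bash
python3 -m handwheel '[{"xyz":[-0.128,-0.149,0],"twist":[0,0,0],"hand":1},{"xyz":[-0.128,-0.149,0],"twist":[0,0,0],"hand":1},{"xyz":[-0.128,-0.149,0],"twist":[0,0,0],"hand":1},{"xyz":[-0.128,-0.149,0],"twist":[0,0,0],"hand":1},{"xyz":[-0.128,-0.149,0],"twist":[0,0,0],"hand":1},{"xyz":[-0.128,-0.149,0],"twist":[0,0,0],"hand":1},{"xyz":[-0.128,-0.149,0],"twist":[0,0,0],"hand":1},{"xyz":[-0.128,-0.149,0],"twist":[0,0,0],"hand":1},{"xyz":[-0.128,-0.149,0],"twist":[0,0,0],"hand":1},{"xyz":[-0.128,-0.149,0],"twist":[0,0,0],"hand":1},{"xyz":[-0.128,-0.149,0],"twist":[0,0,0],"hand":1},{"xyz":[-0.128,-0.149,0],"twist":[0,0,0],"hand":1},{"xyz":[0,0,0],"twist":[0,0,0],"hand":1}]'
python3 - <<'E'
from h import *
s=snapshot("wrist"); cv2.imwrite("pics/w1.png",s["color"]); p,R,st=pose()
print(p,np.round(R,3).tolist(),np.round(st["joint_pos"],3))
V=np.array(s["view"]); print("cam",-V[:3,:3].T@V[:3,3])
for q in ("thermostat_grip","rail_mid","cup_0"):
    print(q,[(round(d["p"],2),np.round(d["point"]).tolist()) for d in pinpoint("wrist",q)])
E
```

```text
time_s: 3.28
ee_pos: [610.3, -78.7, 313.1]
orientation: [-0.181, -3.132, -0.0]
wrist_force: [-0.4, 0.3, -0.8]
opening: 0.998
[609.69029988 -76.85702479 313.92368289] [[-0.994, 0.114, -0.004], [0.114, 0.994, 0.001], [0.004, 0.0, -1.0]] [-0.185  0.402  1.138  0.     1.605 -1.642]
cam [537.64692564 -70.99194538 492.37852998]
thermostat_grip [(0.88, [610.0, -72.0, 68.0]), (0.57, [750.0, -248.0, -3.0])]
rail_mid [(0.81, [559.0, 98.0, 183.0]), (0.52, [485.0, -341.0, 0.0])]
cup_0 [(0.95, [461.0, 36.0, 2.0]), (0.94, [463.0, -42.0, 7.0]), (0.85, [464.0, 105.0, 4.0]), (0.84, [459.0, 251.0, 3.0]), (0.51, [487.0, -337.0, 1.0])]
```

View pics/w1.png

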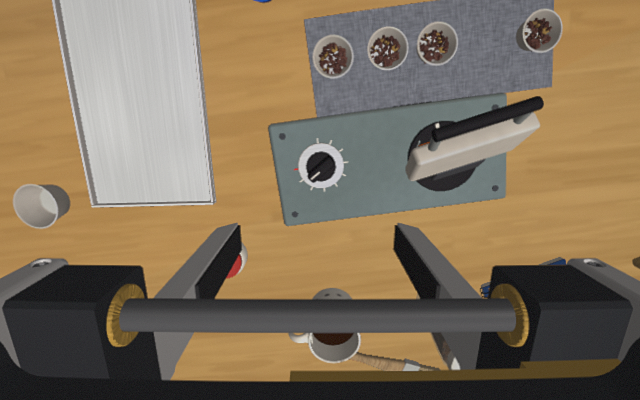

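Run:
```python
import cv2,numpy as np
im=cv2.imread("pics/w1.png")
a=cv2.resize(im[125:205,280:362],(480,480),interpolation=cv2.INTER_CUBIC)
b=cv2.resize(im[85:230,400:560],(530,480),interpolation=cv2.INTER_CUBIC)[:, :310]
cv2.imwrite("pics/w1c.png",np.hstack([a,b]))
```

```text
(no output)
```

View pics/w1c.png

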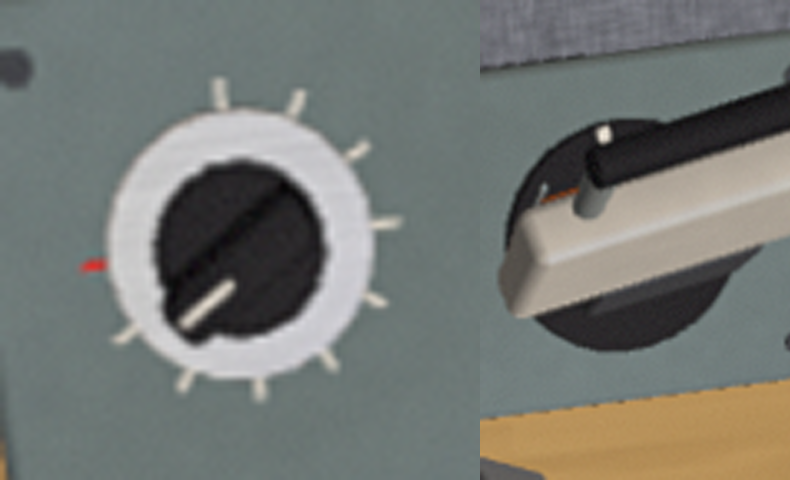

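Run:
```python
from h import *
s=snapshot("wrist")
def f(x,y): return (280+x/5.854,125+y/6)
for n,a,b in (("line",(235,285),(182,325)),("edge",(285,185),(165,300))):
    P=onz(s,[f(*a),f(*b)],74)[:,:2]; d=P[1]-P[0]; print(n,P.round(1).tolist(),np.degrees(np.arctan2(d[1],d[0])))
P=onz(s,[f(220,95),f(90,265),f(240,245)],30)[:,:2]; print("ticks",P.round(1).tolist())
# disc centre z~44
print("disc",onz(s,[f(242,244)],44))
print("panel corner at z 60,100,150",[onz(s,[(408,178)],z).round(0).tolist() for z in (60,100,150)])
print("panel upper corner (413,152)",[onz(s,[(413,152)],z).round(0).tolist() for z in (120,150)])
print("rail ends z=178",onz(s,[(437,130),(541,101)],177).round(1).tolist())
print("pointer",onz(s,[(400+(602-480)*530/530*160/530,85+132*145/480)],36).round(1))
for a in ("thermostat_grip","rail_mid"): print(pinpoint("wrist",a)[0])
d=cut_out("wrist","rail_mid"); 
if d: m=d[0]["mask"]; ys,xs=np.nonzero(m); print(xs.min(),xs.max(),ys[xs==xs.min()],d[0]["p"])
```

```text
line [[612.7, -72.3], [620.6, -85.6]] -59.61855080400902
edge [[591.4, -58.3], [614.4, -88.9]] -53.07038947942305
ticks [[573.3, -71.3], [611.5, -109.3], [610.8, -70.4]]
disc [[608.37872579 -69.7693363   44.        ]]
panel corner at z 60,100,150 [[[637.0, 51.0, 60.0]], [[628.0, 40.0, 100.0]], [[616.0, 26.0, 150.0]]]
panel upper corner (413,152) [[[592.0, 42.0, 120.0]], [[587.0, 33.0, 150.0]]]
rail ends z=178 [[563.9, 50.2, 177.0], [546.5, 154.7, 177.0]]
pointer [[569.1 102.1  36. ]]
{'point': [745.1, -247.9, -0.9], 'p': 0.61}
{'point': [558.1, 96.6, 178.0], 'p': 0.73}
401 536 [166 167 168 169 170 171 172] 0.8
```

```bash
R='{"xyz":[0,0,0],"twist":[0,0,0.117],"hand":1}'; python3 -m handwheel '[{"xyz":[0,0,0],"twist":[0,0,0.117],"hand":1},{"xyz":[0,0,0],"twist":[0,0,0.117],"hand":1},{"xyz":[0,0,0],"twist":[0,0,0.117],"hand":1},{"xyz":[0,0,0],"twist":[0,0,0.117],"hand":1},{"xyz":[0,0,0],"twist":[0,0,0.117],"hand":1},{"xyz":[0,0,0],"twist":[0,0,0.117],"hand":1},{"xyz":[0,0,0],"twist":[0,0,0.117],"hand":1},{"xyz":[0,0,0],"twist":[0,0,0.117],"hand":1},{"xyz":[0,0,0],"twist":[0,0,0.117],"hand":1},{"xyz":[0,0,0],"twist":[0,0,0.117],"hand":1},{"xyz":[0,0,0],"twist":[0,0,0.117],"hand":1},{"xyz":[0,0,0],"twist":[0,0,0.117],"hand":1},{"xyz":[0,0,0],"twist":[0,0,0.117],"hand":1},{"xyz":[0,0,0],"twist":[0,0,0.117],"hand":1},{"xyz":[0,0,0],"twist":[0,0,0.117],"hand":1},{"xyz":[0,0,0],"twist":[0,0,0.117],"hand":1},{"xyz":[0,0,0],"twist":[0,0,0.117],"hand":1},{"xyz":[0,0,0],"twist":[0,0,0.117],"hand":1},{"xyz":[0,0,0],"twist":[0,0,0.117],"hand":1},{"xyz":[0,0,0],"twist":[0,0,0.117],"hand":1}]'; python3 -c "
from h import *
p,R,st=pose(); print(np.degrees(np.arctan2(R[1,1],R[0,1])),np.round(st['joint_pos'],3),delta([609,-72,110]))"
```

```text
time_s: 6.18
ee_pos: [609.5, -75.2, 316.7]
orientation: [-2.977, 1.003, -0.001]
wrist_force: [0.9, -0.5, -0.8]
opening: 0.997
-127.2267552332533 [-0.182  0.397  1.138 -0.     1.606  2.038] [-0.008 -0.007  0.689]
```

```bash
python3 -m handwheel '[{"xyz":[-0.008,-0.007,0],"twist":[0,0,0.117],"hand":1},{"xyz":[0,0,0],"twist":[0,0,0.117],"hand":1},{"xyz":[0,0,0.155],"twist":[0,0,0.008],"hand":1},{"xyz":[0,0,0.155],"twist":[0,0,0],"hand":1},{"xyz":[0,0,0.155],"twist":[0,0,0],"hand":1},{"xyz":[0,0,0.155],"twist":[0,0,0],"hand":1},{"xyz":[0,0,0],"twist":[0,0,0],"hand":1},{"xyz":[0,0,0],"twist":[0,0,0],"hand":1}]'
python3 - <<'E'
from h import *
s=snapshot("wrist"); cv2.imwrite("pics/w2.png",s["color"])
p,R,st=pose(); print(p.round(1),np.degrees(np.arctan2(R[1,1],R[0,1])),np.round(st['joint_pos'],3))
print([(round(d["p"],2),np.round(d["point"]).tolist()) for d in pinpoint("wrist","thermostat_grip")])
d=cut_out("wrist","thermostat_grip"); print([(round(x["p"],2),cv2.boundingRect(x["mask"].astype(np.uint8))) for x in d])
print("tcp px", proj(s,p))
E
```

```text
time_s: 7.18
ee_pos: [609.8, -72.5, 132.8]
orientation: [-2.738, 1.539, -0.004]
wrist_force: [-0.4, 0.4, 1.0]
opening: 0.999
[610.  -72.5 133.1] -148.67240041818482 [-0.178  0.503  1.411  0.     1.224  2.417]
[(0.66, [611.0, -70.0, 68.0])]
[(0.87, (294, 173, 49, 59))]
tcp px [[315.19746165 237.66258373]]
```

View pics/w2.png

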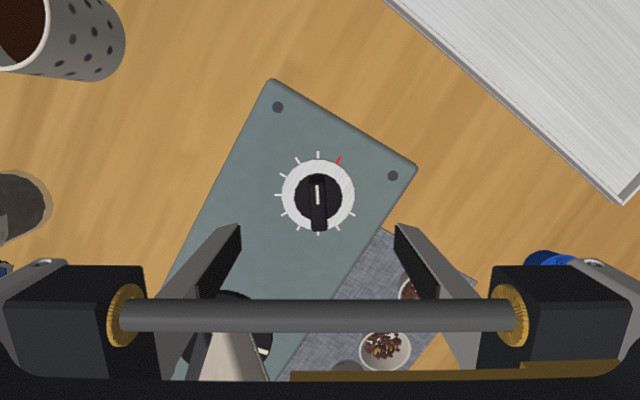

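Run:
```python
from h import *
s=snapshot("wrist"); hsv=cv2.cvtColor(s["color"],cv2.COLOR_BGR2HSV)[130:250,260:380]
m=((hsv[...,1]<25)&(hsv[...,2]>150)).astype(np.uint8)
c=max(cv2.findContours(m,0,2)[0],key=cv2.contourArea); e=cv2.fitEllipse(cv2.convexHull(c)); print(e)
P=onz(s,[(e[0][0]+260,e[0][1]+130)],42); print(P)
print(onz(s,[(317,188),(318,202)],74))
print(delta([P[0][0],P[0][1],50]))
```

```text
((55.14121627807617, 65.94864654541016), (76.32125854492188, 86.96842956542969), 129.24676513671875)
[[612.10853145 -74.75489167  42.        ]]
[[618.22248134 -88.19754492  74.        ]
 [611.67478343 -78.90476894  74.        ]]
[ 0.01  -0.003  0.274]
```

```bash
python3 -m handwheel '[{"xyz":[0,0.003,0.13],"twist":[0,0,0],"hand":1},{"xyz":[0,0,0.12],"twist":[0,0,0],"hand":1},{"xyz":[0,0,0.027],"twist":[0,0,0],"hand":1},{"xyz":[0,0,0],"twist":[0,0,0],"hand":0},{"xyz":[0,0,0],"twist":[0,0,0],"hand":0},{"xyz":[0,0,0],"twist":[0,0,0],"hand":0},{"xyz":[0,0,0],"twist":[0,0,0],"hand":0},{"xyz":[0,0,0],"twist":[0,0,0],"hand":0},{"xyz":[0,0,0],"twist":[0,0,0],"hand":0},{"xyz":[0,0,0],"twist":[0,0,0],"hand":0},{"xyz":[0,0,0],"twist":[0,0,0],"hand":0}]' 25; python3 -c "
from h import *
p,R,st=pose(); print(np.degrees(np.arctan2(R[1,1],R[0,1])),st['moment'],st['opening'])"
```

```text
time_s: 8.75
ee_pos: [608.2, -73.0, 47.4]
orientation: [-2.739, 1.539, -0.0]
wrist_force: [0.2, -0.6, 0.3]
opening: 0.187
-148.68359677739994 [ 0.0605432   0.06387172 -0.01068237] 0.1868815928750515
```

```bash
python3 -m handwheel '[{"xyz":[0,0,0],"twist":[0,0,0],"hand":0},{"xyz":[0,0,0],"twist":[0,0,0],"hand":0},{"xyz":[0,0,0],"twist":[0,0,-0.117],"hand":0},{"xyz":[0,0,0],"twist":[0,0,-0.117],"hand":0},{"xyz":[0,0,0],"twist":[0,0,-0.117],"hand":0},{"xyz":[0,0,0],"twist":[0,0,-0.117],"hand":0},{"xyz":[0,0,0],"twist":[0,0,-0.117],"hand":0},{"xyz":[0,0,0],"twist":[0,0,-0.117],"hand":0}]' 30; python3 -c "
from h import *
p,R,st=pose(); print(np.degrees(np.arctan2(R[1,1],R[0,1])),st['moment'],st['opening'])"
```

```text
time_s: 9.75
ee_pos: [608.7, -73.8, 47.5]
orientation: [3.138, 0.132, 0.002]
wrist_force: [3.7, -5.7, -3.1]
opening: 0.145
-85.17122805596802 [-1.17853783 -0.66209855 -0.08184009] 0.14516578255520324
```

```bash
python3 -m handwheel '[{"xyz":[0,0,0],"twist":[0,0,-0.117],"hand":0},{"xyz":[0,0,0],"twist":[0,0,-0.117],"hand":0},{"xyz":[0,0,0],"twist":[0,0,-0.117],"hand":0},{"xyz":[0,0,0],"twist":[0,0,-0.117],"hand":0},{"xyz":[0,0,0],"twist":[0,0,-0.117],"hand":0},{"xyz":[0,0,0],"twist":[0,0,-0.117],"hand":0},{"xyz":[0,0,0],"twist":[0,0,-0.117],"hand":0},{"xyz":[0,0,0],"twist":[0,0,-0.117],"hand":0},{"xyz":[0,0,0],"twist":[0,0,-0.117],"hand":0},{"xyz":[0,0,0],"twist":[0,0,-0.117],"hand":0},{"xyz":[0,0,0],"twist":[0,0,-0.117],"hand":0},{"xyz":[0,0,0],"twist":[0,0,-0.117],"hand":0},{"xyz":[0,0,0],"twist":[0,0,-0.117],"hand":0},{"xyz":[0,0,0],"twist":[0,0,-0.117],"hand":0},{"xyz":[0,0,0],"twist":[0,0,-0.117],"hand":0},{"xyz":[0,0,0],"twist":[0,0,0],"hand":0}]' 30; python3 -c "
from h import *
p,R,st=pose(); print(np.degrees(np.arctan2(R[1,1],R[0,1])),st['moment'],st['opening'])"
```

```text
time_s: 11.75
ee_pos: [611.0, -73.9, 47.6]
orientation: [0.474, 3.098, -0.001]
wrist_force: [21.9, -5.7, -14.5]
opening: 0.146
72.592600465197 [-1.06257814 -4.32020733  0.03827958] 0.14552025362220805
```

```bash
python3 -m handwheel '[{"xyz":[-0.008,0.002,-0.003],"twist":[0,0,-0.06],"hand":0},{"xyz":[0,0,0],"twist":[0,0,-0.06],"hand":0},{"xyz":[0,0,0],"twist":[0,0,-0.06],"hand":0},{"xyz":[0,0,0],"twist":[0,0,0],"hand":0}]' 30; python3 -c "
from h import *
p,R,st=pose(); print(np.degrees(np.arctan2(R[1,1],R[0,1])),st['moment'],st['opening'],st['effort'])"
```

```text
time_s: 12.25
ee_pos: [611.3, -73.6, 47.5]
orientation: [0.035, 3.14, -0.001]
wrist_force: [8.9, -3.4, -10.3]
opening: 0.143
88.71761262188117 [-0.584364   -1.84779753  0.06836853] 0.14316636895656695 [  1.37589321 -70.53907871 -30.06567121   0.36259294   2.65300199
  -0.77514108]
```

```bash
python3 -m handwheel '[{"xyz":[-0.003,0,-0.003],"twist":[0,0,-0.03],"hand":0},{"xyz":[0,0,0],"twist":[0,0,0],"hand":0}]' 30; python3 -c "
from h import *
p,R,st=pose(); print(np.degrees(np.arctan2(R[1,1],R[0,1])),st['moment'],st['opening'],st['effort'])";  python3 -m handwheel '[{"xyz":[0,0,0],"twist":[0,0,-0.03],"hand":0},{"xyz":[0,0,0],"twist":[0,0,0],"hand":0}]' 30; python3 -c "
from h import *
p,R,st=pose(); print(np.degrees(np.arctan2(R[1,1],R[0,1])),st['moment'],st['opening'],st['effort'])"
```

```text
time_s: 12.5
ee_pos: [611.3, -73.6, 47.6]
orientation: [0.037, -3.14, 0.0]
wrist_force: [6.8, -3.5, -15.2]
opening: 0.15
91.3523401882913 [-0.65138422 -1.36555184 -0.26139999] 0.14987691505768297 [  1.93434656 -73.38744164 -32.81793952   0.34223649   2.08721928
  -0.64023692]
time_s: 12.75
ee_pos: [611.2, -73.6, 47.6]
orientation: [0.11, -3.138, -0.0]
wrist_force: [5.7, -3.8, -13.1]
opening: 0.151
94.01731596100679 [-0.62921188 -1.03062475 -0.68654067] 0.15128794664622808 [  2.34364741 -73.03682327 -33.06519628   0.19377921   1.67225149
  -1.05195533]
```

```bash
python3 -m handwheel '[{"xyz":[0,0,0],"twist":[0,0,0],"hand":0.5},{"xyz":[0,0,0],"twist":[0,0,0],"hand":0.5},{"xyz":[0,0,0],"twist":[0,0,0],"hand":0.5},{"xyz":[0,0,0],"twist":[0,0,0],"hand":0.5},{"xyz":[0,0,-0.15],"twist":[0,0,0],"hand":0.5},{"xyz":[0,0,-0.19],"twist":[0,0,0],"hand":0.6},{"xyz":[0,0,-0.19],"twist":[0,0,0],"hand":0.6},{"xyz":[0.05,0,-0.19],"twist":[0,0,0],"hand":0.6},{"xyz":[0.02,0,0],"twist":[0,0,0],"hand":0.6},{"xyz":[0,0,0],"twist":[0,0,0],"hand":0.6}]' 30
python3 - <<'E'
from h import *
s=snapshot("wrist"); cv2.imwrite("pics/w3.png",s["color"])
p,R,st=pose(); print(p.round(1),np.degrees(np.arctan2(R[1,1],R[0,1])),np.round(st['joint_pos'],3))
for q in ("thermostat_grip","rail_mid"): print([(round(d["p"],2),np.round(d["point"]).tolist()) for d in pinpoint("wrist",q)])
print(proj(s,[614,104,30]))
E
```

```text
time_s: 14.0
ee_pos: [590.2, -74.6, 264.5]
orientation: [0.111, -3.139, -0.0]
wrist_force: [-0.1, -0.4, -0.5]
opening: 0.599
[590.3 -74.6 263.8] 94.04149417673067 [-0.187  0.368  1.296  0.     1.479 -1.829]
[(0.79, [613.0, -72.0, 69.0])]
[(0.76, [557.0, 96.0, 178.0])]
[[446.36468102 197.31681282]]
```

View pics/w3.png

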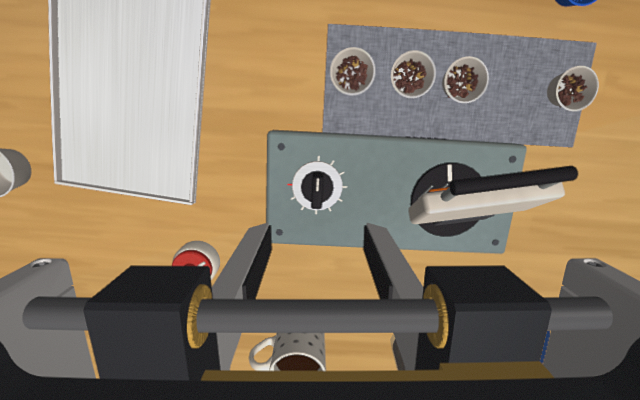

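```bash
python3 -m handwheel '[{"xyz":[0,0,0],"twist":[0,0,0.105],"hand":0.6},{"xyz":[0,0,0],"twist":[0,0,0.105],"hand":0.5},{"xyz":[0,0,0],"twist":[0,0,0.105],"hand":0.5},{"xyz":[0,0,0],"twist":[0,0,0.105],"hand":0.5},{"xyz":[0,0,0],"twist":[0,0,0.105],"hand":0.5},{"xyz":[0,0,0],"twist":[0,0,0.105],"hand":0.5},{"xyz":[0,0,0],"twist":[0,0,0.105],"hand":0.5},{"xyz":[0,0,0],"twist":[0,0,0.105],"hand":0.5},{"xyz":[0,0,0],"twist":[0,0,0.105],"hand":0.5},{"xyz":[0,0,0],"twist":[0,0,0],"hand":0.5}]'
python3 - <<'E'
from h import *
p,R,st=pose(); print(p.round(1),np.degrees(np.arctan2(R[1,1],R[0,1])),np.round(st['joint_pos'],3))
print(delta([558,97,230]))
E
```

```text
time_s: 15.4
ee_pos: [590.6, -74.6, 264.1]
orientation: [-2.038, -2.389, 0.001]
wrist_force: [0.7, 0.2, -0.3]
opening: 0.502
[590.6 -74.6 264.1] 9.054402060492256 [-0.187  0.369  1.295  0.     1.48  -0.345]
[ 0.582 -0.017  0.114]
```

```bash
python3 -m handwheel '[{"xyz":[0.145,-0.004,0],"twist":[0,0,0],"hand":0.5},{"xyz":[0.145,-0.004,0],"twist":[0,0,0],"hand":0.5},{"xyz":[0.145,-0.004,0],"twist":[0,0,0],"hand":0.5},{"xyz":[0.147,-0.005,0],"twist":[0,0,0],"hand":0.5},{"xyz":[0,0,0],"twist":[0,0,0],"hand":0.5},{"xyz":[0,0,0],"twist":[0,0,0],"hand":0.5}]'
python3 - <<'E'
from h import *
s=snapshot("wrist"); cv2.imwrite("pics/w4.png",s["color"])
p,R,st=pose(); print(p.round(1),np.degrees(np.arctan2(R[1,1],R[0,1])),np.round(st['joint_pos'],3))
for q in ("rail_mid",): print([(round(d["p"],2),np.round(d["point"],1).tolist()) for d in pinpoint("wrist",q)])
for c in ("top","scene"):
    snapshot(c); print([(round(d["p"],2),np.round(d["point"],1).tolist()) for d in pinpoint(c,"rail_mid")])
print("tcp at 178",proj(s,[p[0],p[1],178]))
E
```

```text
time_s: 16.15
ee_pos: [558.4, 96.6, 264.7]
orientation: [-2.037, -2.391, 0.001]
wrist_force: [-0.4, -0.3, 0.1]
opening: 0.502
[558.5  96.2 264.8] 9.06073670784033 [ 0.106  0.301  1.383 -0.     1.459 -0.052]
[(0.61, [559.1, 93.7, 178.4])]
[(0.43, [560.8, 94.4, 173.2])]
[(0.83, [560.0, 96.3, 178.9])]
tcp at 178 [[318.55219091 199.29219659]]
```

View pics/w4.png

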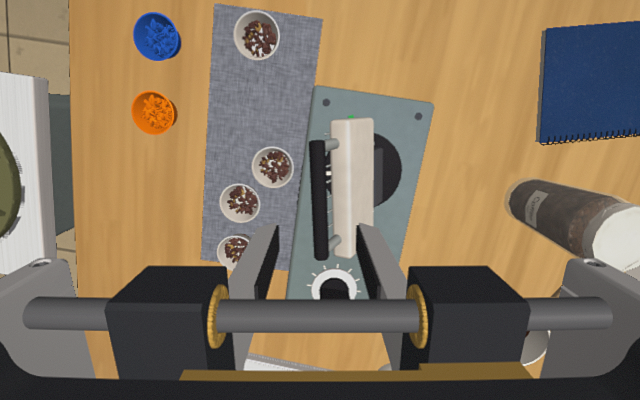

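```bash
python3 -m handwheel '[{"xyz":[0,0.002,0.15],"twist":[0,0,0],"hand":0.5},{"xyz":[0,0,0.15],"twist":[0,0,0],"hand":0.5},{"xyz":[0,0,0.043],"twist":[0,0,0],"hand":0.5},{"xyz":[0,0,0],"twist":[0,0,0],"hand":0},{"xyz":[0,0,0],"twist":[0,0,0],"hand":0},{"xyz":[0,0,0],"twist":[0,0,0],"hand":0},{"xyz":[0,0,0],"twist":[0,0,0],"hand":0},{"xyz":[0,0,0],"twist":[0,0,0],"hand":0},{"xyz":[0,0,0],"twist":[0,0,0],"hand":0}]' 40;  python3 - <<'E'
from h import *
p,R,st=pose(); print(p.round(1),np.degrees(np.arctan2(R[1,1],R[0,1])),st["moment"])
E
```

```text
time_s: 17.58
ee_pos: [559.1, 97.2, 162.9]
orientation: [2.04, 2.389, 0.001]
wrist_force: [-1.8, 1.0, 5.5]
opening: 0.134
[559.1  97.2 162.9] 9.007821199142539 [0.12597063 0.25263246 0.13234246]
```

```bash
python3 -m handwheel '[{"xyz":[0,0.017,-0.008],"twist":[0,0,0],"hand":0},{"xyz":[0,0.017,-0.008],"twist":[0,0,0],"hand":0},{"xyz":[0,0.019,-0.007],"twist":[0,0,0],"hand":0},{"xyz":[0,0.019,-0.007],"twist":[0,0,0],"hand":0},{"xyz":[0,0.02,-0.005],"twist":[0,0,0],"hand":0},{"xyz":[0,0.019,-0.005],"twist":[0,0,0],"hand":0},{"xyz":[0,0.02,-0.003],"twist":[0,0,0],"hand":0},{"xyz":[0,0.019,-0.003],"twist":[0,0,0],"hand":0},{"xyz":[0,0.02,-0.001],"twist":[0,0,0],"hand":0},{"xyz":[0,0.019,-0.001],"twist":[0,0,0],"hand":0},{"xyz":[0,0,0],"twist":[0,0,0],"hand":0},{"xyz":[0,0,0],"twist":[0,0,0],"hand":0}]' 40;  python3 - <<'E'
from h import *
p,R,st=pose(); print(p.round(1),np.degrees(np.arctan2(R[1,1],R[0,1])),st["moment"])
for c in ("wrist","top","scene"):
    s=snapshot(c); cv2.imwrite(f"pics/u_{c}.png",s["color"]); print([(round(d["p"],2),np.round(d["point"],1).tolist()) for d in pinpoint(c,"rail_mid")])
E
```

```text
time_s: 19.08
ee_pos: [614.7, 106.3, 176.8]
orientation: [-2.04, -2.389, -0.0]
wrist_force: [-2.5, 4.2, 4.0]
opening: 0.137
[614.7 106.3 176.8] 9.012967845276702 [0.58629713 0.86951757 0.10300113]
[(0.56, [613.5, 106.5, 191.8])]
[]
[(0.9, [616.0, 106.2, 194.8])]
```

```bash
python3 -m handwheel '[{"xyz":[0,0,0],"twist":[0,0,0.085],"hand":0},{"xyz":[0,0,0],"twist":[0,0,0.085],"hand":0},{"xyz":[0,0,0],"twist":[0,0,0.085],"hand":0},{"xyz":[0,0,0],"twist":[0,0,0.085],"hand":0},{"xyz":[0,0,0],"twist":[0,0,0.085],"hand":0},{"xyz":[0,0,0],"twist":[0,0,0.085],"hand":0},{"xyz":[0,0,0],"twist":[0,0,0.085],"hand":0},{"xyz":[0,0,0],"twist":[0,0,0.085],"hand":0},{"xyz":[0,0,0],"twist":[0,0,0.085],"hand":0},{"xyz":[0,0,0],"twist":[0,0,0.083],"hand":0},{"xyz":[0,0,0],"twist":[0,0,0],"hand":0},{"xyz":[0,0,0],"twist":[0,0,0],"hand":0}]' 50;  python3 - <<'E'
from h import *
p,R,st=pose(); print(p.round(1),np.degrees(np.arctan2(R[1,1],R[0,1])),st["moment"])
ims=[]
for c in ("wrist","scene","top"):
    s=snapshot(c); cv2.imwrite(f"pics/v_{c}.png",s["color"]); print([(round(d["p"],2),np.round(d["point"],1).tolist()) for d in pinpoint(c,"rail_mid")])
    if c!="wrist":
        u,v=proj(s,[615,105,60])[0].astype(int); ims.append(cv2.resize(s["color"][v-35:v+35,u-35:u+35],(400,400),interpolation=cv2.INTER_CUBIC))
    else:
        q=proj(s,[[615,105,30],[615-64*.36-0,105+64*.93,30]]); print(q)
cv2.imwrite("pics/v2.png",np.hstack(ims))
E
```

```text
time_s: 20.88
ee_pos: [616.1, 107.2, 176.8]
orientation: [-3.079, -0.618, -0.007]
wrist_force: [9.6, 11.0, -1.6]
opening: 0.132
[616.1 107.2 176.8] -67.31149743170528 [ 2.30186448 -1.51587939  0.02322418]
[(0.8, [612.5, 109.3, 192.2])]
[[318.35016141 186.07912077]
 [258.63670024 184.67110323]]
[(0.85, [614.4, 108.5, 192.5])]
[]
```

View pics/v_wrist.png

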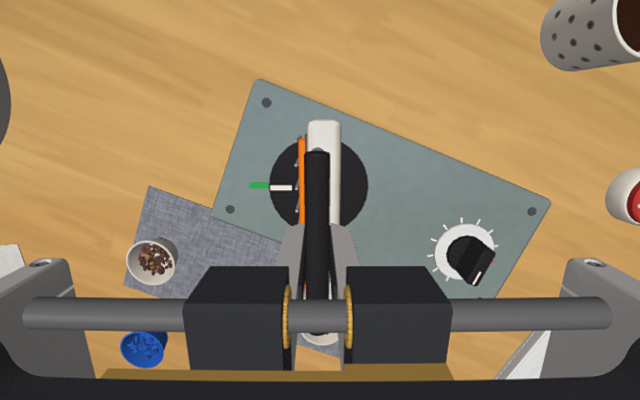

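Run:
```python
from h import *
s=snapshot("wrist"); im=s["color"]; hsv=cv2.cvtColor(im,cv2.COLOR_BGR2HSV).astype(int)
print(s["fx"],s["cx"],s["cy"],s["k1"])
g=(hsv[...,0]>45)&(hsv[...,0]<85)&(hsv[...,1]>120)&(hsv[...,2]>80); g[:150]=0;g[230:]=0
ys,xs=np.nonzero(g); print("green",xs.min(),xs.max(),ys.mean(),xs.mean())
w=np.zeros_like(g); w[175:200,268:296]=(hsv[175:200,268:296,2]>150)&(hsv[175:200,268:296,1]<60)
yw,xw=np.nonzero(w); print("white",xw.min(),xw.max(),yw.mean(),xw.mean())
# turntable rim: dark left/right extents by row on z=36
dark=hsv[...,2]<70
pts=[]
for r in range(150,225,4):
    row=dark[r]; l=[x for x in range(255,310) if row[x]]; q=[x for x in range(340,390) if row[x]]
    if l: pts.append((min(l),r))
    if q: pts.append((max(q)+1,r))
P=onz(s,pts,38)[:,:2]
from scipy.optimize import least_squares
f=least_squares(lambda c:np.hypot(*(P-c[:2]).T)-c[2],[615,105,52],loss="soft_l1"); print("disc",f.x.round(1),np.abs(f.fun).max())
c=f.x[:2]
G=onz(s,[(xs.mean(),ys.mean())],30)[0,:2]-c; W=onz(s,[(xw.mean(),yw.mean())],38)[0,:2]-c
ang=lambda v:np.degrees(np.arctan2(v[1],v[0])); print("green",np.hypot(*G),ang(G),"white",np.hypot(*W),ang(W))
# rail columns
for r in (165,180,195,210):
    row=dark[r,295:345]; print(r,np.nonzero(row)[0]+295)
print("axis proj z193",proj(s,[[*c,193],[*c,38]]))
```

```text
312.60884264376995 317.11559099455593 195.58372386134855 -0.03101448277548055
green 249 267 184.5321100917431 258.2477064220183
white 270 291 187.03703703703704 280.5
disc [616.1 105.1  51.2] 23.30138782147979
green 64.558164209807 111.96184390830346 white 39.8761665112896 112.93722716105275
165 [305 306 307 308 309 310 311 312 313 314 315 316 317 318 319 320 321 322
 323 324 325 326 327 328 329 341 342 343 344]
180 [295 296 305 306 307 308 309 310 311 312 313 314 315 316 317 318 319 320
 321 322 323 324 325 326 327 328 341 342 343 344]
195 [295 296 297 298 305 306 307 308 309 310 311 312 313 314 315 316 317 318
 319 320 321 322 323 324 325 326 327 328 341 342 343 344]
210 [305 306 307 308 309 310 311 312 313 314 315 316 317 318 319 320 321 322
 323 324 325 326 327 328 340 341 342 343 344]
axis proj z193 [[320.15333565 247.48918749]
 [318.70904863 186.78594618]]
```

View pics/v2.png

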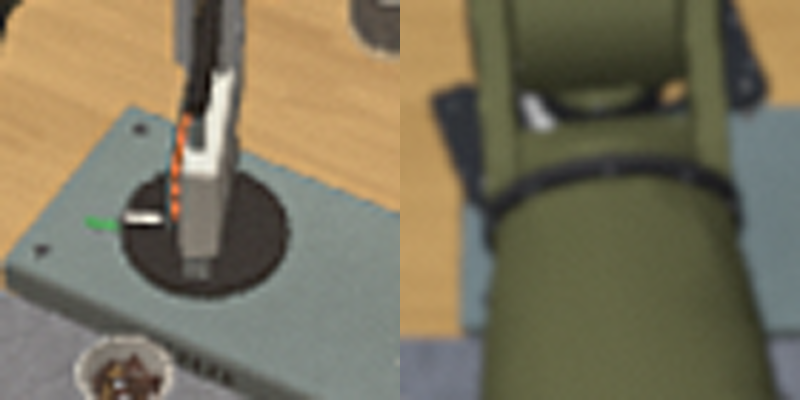

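```bash
python3 -m handwheel '[{"xyz":[-0.002,0.005,0],"twist":[0,0,0.006],"hand":0},{"xyz":[0,0,0],"twist":[0,0,0],"hand":0},{"xyz":[0,0,0],"twist":[0,0,0],"hand":0.4},{"xyz":[0,0,0],"twist":[0,0,0],"hand":0.4},{"xyz":[0,0,0],"twist":[0,0,0],"hand":0.4},{"xyz":[0,0,0],"twist":[0,0,0],"hand":0.4},{"xyz":[0,0,-0.1],"twist":[0,0,0],"hand":0.4},{"xyz":[0,0,-0.2],"twist":[0,0,0],"hand":0.4},{"xyz":[0,0,-0.1],"twist":[0,0,0],"hand":0.4},{"xyz":[0,0,0],"twist":[0,0,0],"hand":0.4},{"xyz":[0,0,0],"twist":[0,0,0],"hand":0.4}]' 50
cat > chk.py <<'E'
from h import *
from scipy.optimize import least_squares
s=snapshot("wrist"); im=s["color"]; hsv=cv2.cvtColor(im,cv2.COLOR_BGR2HSV).astype(int)
a=proj(s,[616,106,38])[0]; print("axis px guess",a)
u,v=a.astype(int)
g=(hsv[...,0]>45)&(hsv[...,0]<85)&(hsv[...,1]>120)&(hsv[...,2]>80)
n,l,st_,ce=cv2.connectedComponentsWithStats(g.astype(np.uint8)); print([(ce[i].round(1).tolist(),st_[i].tolist()) for i in range(1,n) if st_[i][4]>20])
for c in ("rail_mid","heater"):
    for d in cut_out("wrist",c)[:2]: print(c,round(d["p"],2),cv2.boundingRect(d["mask"].astype(np.uint8)))
    print([(round(d["p"],2),np.round(d["point"],1).tolist()) for d in pinpoint("wrist",c)])
t="chk%d"%int(arm.get_state()["time_s"]*10)
cr=im[max(v-70,0):v+70,max(u-90,0):u+90]; cv2.imwrite(f"pics/{t}.png",cv2.resize(cr,None,fx=4.4,fy=4.2,interpolation=cv2.INTER_CUBIC)); print(t,max(u-90,0),max(v-70,0),"scale 4.4 4.2")
E
python3 chk.py
```

```text
time_s: 22.6
ee_pos: [614.6, 104.2, 295.2]
orientation: [-3.083, -0.603, 0.003]
wrist_force: [0.4, 0.4, -0.6]
opening: 0.403
axis px guess [316.00611721 165.1772608 ]
[([271.5, 164.5], [265, 163, 14, 4, 56])]
rail_mid 0.87 (302, 114, 30, 135)
[(0.93, [615.5, 107.3, 193.8])]
heater 0.63 (237, 86, 256, 180)
[(0.69, [617.2, 107.5, 1.1])]
chk228 226 95 scale 4.4 4.2
```

View pics/chk228.png

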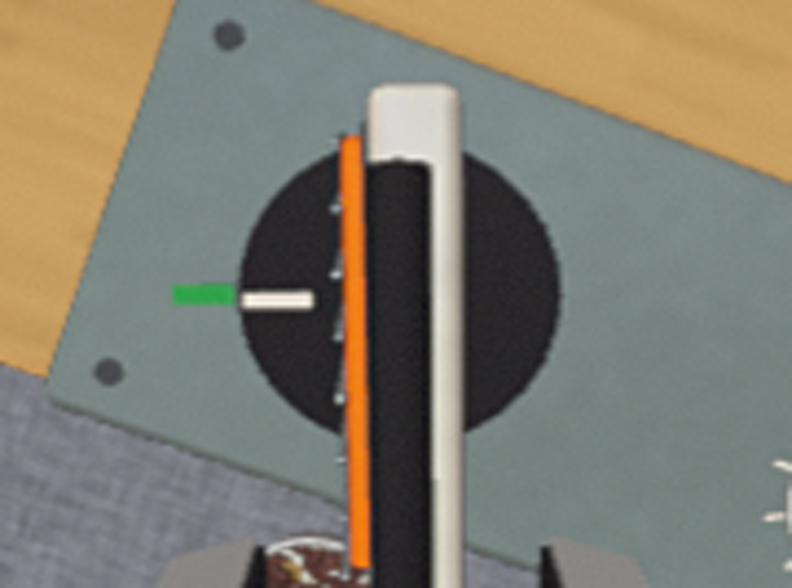

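```bash
cat > ang.py <<'E'
from h import *
from scipy.optimize import least_squares
s=snapshot("wrist"); im=s["color"]; hsv=cv2.cvtColor(im,cv2.COLOR_BGR2HSV).astype(int); gray=im.max(2).astype(np.uint8)
p,R,st=pose()
for Z in (34,37,40):
    c0=np.array([616,106.])
    for it in range(4):
        pts=[]
        for t in np.radians(np.arange(0,360,3)):
            rr=np.arange(44,60,.25); W=np.c_[c0[0]+rr*np.cos(t),c0[1]+rr*np.sin(t),np.full(len(rr),Z)]
            q=proj(s,W).astype(np.float32); val=cv2.remap(gray,q[:,0].reshape(1,-1),q[:,1].reshape(1,-1),1)[0].astype(float)
            col=cv2.remap(im,q[:,0].reshape(1,-1),q[:,1].reshape(1,-1),1)[0].astype(float)
            if val[:6].mean()<60 and 100<val[-6:].mean()<150:
                k=np.argmax(val>85); pts.append(W[k,:2])
        P=np.array(pts); f=least_squares(lambda c:np.hypot(*(P-c[:2]).T)-c[2],[*c0,52],loss="soft_l1",f_scale=.5); c0=f.x[:2]
    def seg(m):
        ys,xs=np.nonzero(m); return np.c_[xs,ys]
    g=seg((hsv[...,0]>45)&(hsv[...,0]<85)&(hsv[...,1]>100)&(hsv[...,2]>70))
    G=onz(s,g,30)[:,:2]-c0; G=G[np.hypot(*G.T)<85].mean(0)
    w=seg((hsv[...,2]>150)&(hsv[...,1]<60)); Wp=onz(s,w,Z)[:,:2]-c0; r=np.hypot(*Wp.T); a=np.degrees(np.arctan2(Wp[:,1],Wp[:,0]))
    Wp=Wp[(r<54)&(r>30)&(abs(a-112)<20)]; d=np.linalg.svd(Wp-Wp.mean(0))[2][0]; Wm=Wp.mean(0)
    A=lambda v:round(float(np.degrees(np.arctan2(v[1],v[0]))),2)
    print(Z,"axis",f.x.round(2),len(P),np.abs(f.fun).max().round(1),"G",np.hypot(*G).round(1),A(G),"W",np.hypot(*Wm).round(1),A(Wm),"line",A(d)%180,len(Wp))
E
python3 ang.py
```

```text
34 axis [615.19 105.15  52.1 ] 82 6.6 G 64.3 111.74 W 40.9 113.28 line 114.47 52
37 axis [615.7  105.37  51.75] 81 3.5 G 64.3 112.24 W 40.6 113.38 line 114.47 52
40 axis [616.13 105.55  51.39] 82 3.3 G 64.3 112.65 W 41.0 113.36 line 114.55 49
```

Run:
```python
from h import *
s=snapshot("wrist"); g=s["color"].max(2).astype(int)
pts=[]
for r in range(140,205,8):
    row=g[r]; xs=np.arange(300,335)
    # dark run bounded: orange at left, white at right
    k=[x for x in xs if row[x]<75]; runs=np.split(np.array(k),np.where(np.diff(k)>1)[0]+1); b=max(runs,key=len); pts.append(((b[0]+b[-1])/2,r,len(b)))
print(pts)
P=onz(s,[(a,b) for a,b,_ in pts],193)[:,:2]
d=np.linalg.svd(P-P.mean(0))[2][0]; a=np.degrees(np.arctan2(d[1],d[0]))%180; n=np.array([-d[1],d[0]]); 
b=np.radians(112.7); fr=np.array([np.cos(b),np.sin(b)])
print("rail dir",a,"face dir",a+90, "front offset vs axis", [(P.mean(0)-c)@fr for c in ([615.2,105.15],[615.7,105.4],[616.1,105.6])])
```

```text
[(np.float64(316.0), 140, 15), (np.float64(316.0), 148, 15), (np.float64(316.0), 156, 15), (np.float64(316.0), 164, 15), (np.float64(316.5), 172, 14), (np.float64(316.5), 180, 14), (np.float64(316.5), 188, 14), (np.float64(316.5), 196, 14), (np.float64(316.5), 204, 14)]
rail dir 22.55349444639262 face dir 112.55349444639262 front offset vs axis [np.float64(-0.4742080538619167), np.float64(-0.5118895550638191), np.float64(-0.5420347560253388)]
```

```bash
python3 -m handwheel '[{"xyz":[0,0,0],"twist":[0,0,-0.108],"hand":0.8},{"xyz":[0,0,0],"twist":[0,0,-0.108],"hand":0.8},{"xyz":[0,0,0],"twist":[0,0,-0.108],"hand":0.8},{"xyz":[0,0,0],"twist":[0,0,-0.108],"hand":0.8},{"xyz":[0,0,0],"twist":[0,0,-0.108],"hand":0.8},{"xyz":[0,0,0],"twist":[0,0,-0.108],"hand":0.8},{"xyz":[0,0,0],"twist":[0,0,-0.107],"hand":0.8},{"xyz":[-0.1,-0.1,0],"twist":[0,0,0],"hand":0.8},{"xyz":[-0.12,-0.1,0],"twist":[0,0,0],"hand":0.8},{"xyz":[-0.12,-0.1,0],"twist":[0,0,0],"hand":0.8},{"xyz":[-0.14,-0.1,0],"twist":[0,0,0],"hand":0.8},{"xyz":[0,0,0],"twist":[0,0,0],"hand":0.8},{"xyz":[0,0,0],"twist":[0,0,0],"hand":0.8}]'
python3 - <<'E'
from h import *
s=snapshot("wrist"); cv2.imwrite("pics/w5.png",s["color"])
p,R,st=pose(); print(p.round(1),np.degrees(np.arctan2(R[1,1],R[0,1])),np.round(st['joint_pos'],3))
print([(round(d["p"],2),np.round(d["point"],1).tolist()) for d in pinpoint("wrist","cup_0")])
E
python3 ang.py
```

```text
time_s: 24.58
ee_pos: [495.4, -39.6, 296.8]
orientation: [2.22, 2.223, 0.001]
wrist_force: [0.5, 0.3, 0.5]
opening: 0.801
[495.5 -39.3 296.6] 0.11169772782716796 [-0.153  0.124  1.523  0.     1.494 -0.155]
[(0.97, [499.2, 91.0, 4.1]), (0.93, [336.7, 140.8, -3.0]), (0.78, [463.1, -43.3, 4.8]), (0.76, [458.9, 37.5, 3.3]), (0.73, [354.2, -125.1, 1.4])]
34 axis [616.55 105.38  52.37] 81 0.6 G 63.9 112.67 W 40.7 110.6 line 111.05 79
37 axis [615.71 104.89  52.  ] 81 0.5 G 64.1 111.81 W 40.4 110.58 line 111.05 79
40 axis [614.86 104.39  51.67] 83 0.6 G 64.2 110.94 W 40.3 110.61 line 110.42 78
```

View pics/w5.png

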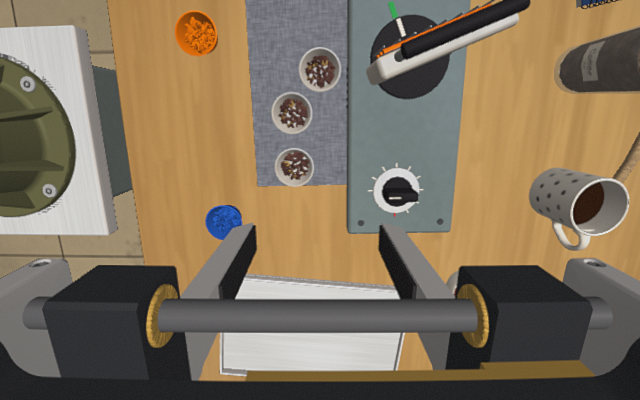

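```bash
python3 -m handwheel '[{"xyz":[-0.006,-0.054,0.17],"twist":[0,0,0],"hand":0.9},{"xyz":[-0.006,-0.054,0.17],"twist":[0,0,0],"hand":0.9},{"xyz":[0,0,0.17],"twist":[0,0,0],"hand":0.9},{"xyz":[0,0,0.1],"twist":[0,0,0],"hand":0.9},{"xyz":[0,0,0],"twist":[0,0,0],"hand":0.9},{"xyz":[0,0,0],"twist":[0,0,0],"hand":0.9}]'
cat > cup.py <<'E'
from h import *
import sys
s=snapshot("wrist"); p,R,st=pose(); print(p.round(1),np.degrees(np.arctan2(R[1,1],R[0,1])).round(2))
for d in pinpoint("wrist","cup_0")[:5]: print(round(d["p"],2),np.round(d["point"],1).tolist(),"delta",delta([d["point"][0],d["point"][1],9]))
for d in cut_out("wrist","cup_0")[:4]:
    m=d["mask"].astype(np.uint8); c=max(cv2.findContours(m,0,1)[0],key=cv2.contourArea)[:,0]
    hull=onz(s,c,34)[:,:2].astype(np.float32); print("rim?",cv2.boundingRect(m),[np.round(v,1) for v in cv2.minEnclosingCircle(hull)])
E
python3 cup.py
```

```text
time_s: 25.48
ee_pos: [463.5, -43.3, 114.8]
orientation: [2.218, 2.223, 0.001]
wrist_force: [-0.4, -0.0, 0.2]
opening: 0.898
[463.6 -43.4 115.1] 0.11
0.8 [463.5, 36.4, 2.8] delta [ 0.266 -0.     0.353]
0.63 [499.7, 91.0, 3.5] delta [0.448 0.121 0.354]
0.6 [463.6, -40.7, 6.2] delta [ 0.009 -0.001  0.353]
rim? (279, 71, 70, 71) [array([459.7,  33.8]), np.float64(28.4)]
rim? (284, 166, 64, 62) [array([461.5, -40.6]), np.float64(27.8)]
rim? (172, 253, 58, 45) [array([ 342.3, -109.6]), np.float64(22.6)]
rim? (129, 0, 53, 9) [array([340.7, 113.1]), np.float64(19.8)]
```

```bash
python3 -m handwheel '[{"xyz":[0.008,-0.004,0.17],"twist":[0,0,0],"hand":0.9},{"xyz":[0,0,0.13],"twist":[0,0,0],"hand":0.9},{"xyz":[0,0,0.053],"twist":[0,0,0],"hand":0.9},{"xyz":[0,0,0],"twist":[0,0,0],"hand":0.2},{"xyz":[0,0,0],"twist":[0,0,0],"hand":0.2},{"xyz":[0,0,0],"twist":[0,0,0],"hand":0.2},{"xyz":[0,0,0],"twist":[0,0,0],"hand":0.2},{"xyz":[0,0,0],"twist":[0,0,0],"hand":0.2},{"xyz":[0,0,-0.1],"twist":[0,0,0],"hand":0.2},{"xyz":[0,0,-0.15],"twist":[0,0,0],"hand":0.2},{"xyz":[0,0,-0.15],"twist":[0,0,0],"hand":0.2},{"xyz":[0,0,0],"twist":[0,0,0],"hand":0.2}]' 25; python3 -c "
from h import *
print(delta([590.5,-346.7,125]))"
```

```text
time_s: 27.12
ee_pos: [463.0, -41.3, 130.9]
orientation: [2.216, 2.22, 0.006]
wrist_force: [-0.8, 0.7, -0.4]
opening: 0.563
[-1.019  0.423  0.023]
```

```bash
python3 -m handwheel '[{"xyz":[-0.17,0.07,0],"twist":[0,0,0],"hand":0.2},{"xyz":[-0.17,0.07,0],"twist":[0,0,0],"hand":0.2},{"xyz":[-0.17,0.07,0],"twist":[0,0,0],"hand":0.2},{"xyz":[-0.17,0.07,0],"twist":[0,0,0],"hand":0.2},{"xyz":[-0.17,0.07,0],"twist":[0,0,0],"hand":0.2},{"xyz":[-0.169,0.073,0],"twist":[0,0,0],"hand":0.2},{"xyz":[0,0,0],"twist":[0,0,-0.105],"hand":0.2},{"xyz":[0,0,0],"twist":[0,0,-0.105],"hand":0.2},{"xyz":[0,0,0],"twist":[0,0,-0.105],"hand":0.2},{"xyz":[0,0,0],"twist":[0,0,-0.105],"hand":0.2},{"xyz":[0,0,0],"twist":[0,0,-0.105],"hand":0.2},{"xyz":[0,0,0],"twist":[0,0,-0.105],"hand":0.2},{"xyz":[0,0,0],"twist":[0,0,-0.105],"hand":0.2},{"xyz":[0,0,0],"twist":[0,0,-0.105],"hand":0.2},{"xyz":[0,0,0],"twist":[0,0,-0.1],"hand":0.2},{"xyz":[0,0,0],"twist":[0,0,0],"hand":0.2}]'
python3 - <<'E'
from h import *
s=snapshot("wrist"); cv2.imwrite("pics/w6.png",s["color"])
p,R,st=pose(); print(p.round(1),np.degrees(np.arctan2(R[1,1],R[0,1])),np.round(st['joint_pos'],3))
for d in cut_out("wrist","tray")[:2]: print(d["p"],rect(d["mask"],s,16))
print(delta([590.5,-346.7,11]))
E
```

```text
time_s: 29.12
ee_pos: [588.5, -346.4, 126.4]
orientation: [-0.147, -3.137, -0.001]
wrist_force: [-0.7, 0.2, -0.5]
opening: 0.569
[ 588.6 -346.4  126.7] 84.48540239290347 [-0.586  0.665  1.174  0.     1.304 -2.06 ]
0.71 ((532.9308471679688, -341.0625305175781), (200.1775665283203, 223.37498474121094), 84.56428527832031)
[-0.007 -0.     0.386]
```

View pics/w6.png

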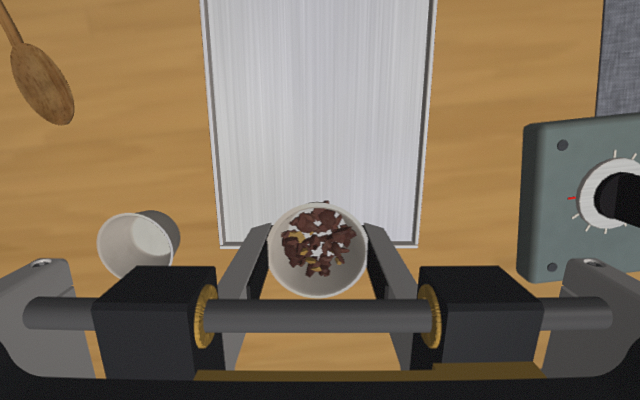

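```bash
python3 -m handwheel '[{"xyz":[-0.004,0,0.15],"twist":[0,0,0],"hand":0.2},{"xyz":[0,0,0.15],"twist":[0,0,0],"hand":0.2},{"xyz":[0,0,0.06],"twist":[0,0,0],"hand":0.2},{"xyz":[0,0,0.026],"twist":[0,0,0],"hand":0.2},{"xyz":[0,0,0],"twist":[0,0,0],"hand":0.2},{"xyz":[0,0,0],"twist":[0,0,0],"hand":0.8},{"xyz":[0,0,0],"twist":[0,0,0],"hand":0.8},{"xyz":[0,0,0],"twist":[0,0,0],"hand":0.8},{"xyz":[0,0,-0.05],"twist":[0,0,0],"hand":0.8},{"xyz":[0,0,-0.17],"twist":[0,0,0],"hand":0.8},{"xyz":[0,0,-0.17],"twist":[0,0,0],"hand":0.8},{"xyz":[0,0,-0.17],"twist":[0,0,0],"hand":0.8},{"xyz":[0,0,0],"twist":[0,0,0],"hand":0.8}]' 25; python3 cup.py; python3 -c "
from h import *
print(delta([461,36,190]))"
```

```text
time_s: 30.85
ee_pos: [591.4, -347.5, 186.1]
orientation: [0.145, 3.131, -0.007]
wrist_force: [0.6, -0.5, -1.0]
opening: 0.798
[ 590.6 -347.   182.8] 84.68
0.58 [589.0, -346.5, 5.0] delta [0.004 0.001 0.572]
rim? (293, 156, 52, 50) [array([ 588.9, -347.9]), np.float64(28.3)]
rim? (549, 159, 58, 47) [array([621.1, -62.9]), np.float64(37.3)]
[ 0.545  1.23  -0.034]
```

```bash
python3 -m handwheel '[{"xyz":[0.068,0.154,0],"twist":[0,0,0],"hand":0.9},{"xyz":[0.068,0.154,0],"twist":[0,0,0],"hand":0.9},{"xyz":[0.068,0.154,0],"twist":[0,0,0],"hand":0.9},{"xyz":[0.068,0.154,0],"twist":[0,0,0],"hand":0.9},{"xyz":[0.068,0.154,0],"twist":[0,0,0],"hand":0.9},{"xyz":[0.068,0.154,0],"twist":[0,0,0],"hand":0.9},{"xyz":[0.068,0.154,0],"twist":[0,0,0],"hand":0.9},{"xyz":[0.069,0.152,0],"twist":[0,0,0.02],"hand":0.9},{"xyz":[0,0,0],"twist":[0,0,0.114],"hand":0.9},{"xyz":[0,0,0],"twist":[0,0,0.114],"hand":0.9},{"xyz":[0,0,0],"twist":[0,0,0.114],"hand":0.9},{"xyz":[0,0,0],"twist":[0,0,0.114],"hand":0.9},{"xyz":[0,0,0],"twist":[0,0,0.114],"hand":0.9},{"xyz":[0,0,0],"twist":[0,0,0.114],"hand":0.9},{"xyz":[0,0,0],"twist":[0,0,0.114],"hand":0.9},{"xyz":[0,0,0],"twist":[0,0,0.114],"hand":0.9},{"xyz":[0,0,0],"twist":[0,0,0.114],"hand":0.9},{"xyz":[0,0,0],"twist":[0,0,0.114],"hand":0.9},{"xyz":[0,0,0],"twist":[0,0,0.114],"hand":0.9},{"xyz":[0,0,0],"twist":[0,0,0],"hand":0.9}]'; python3 cup.py
```

```text
time_s: 33.5
ee_pos: [460.9, 35.8, 179.0]
orientation: [-2.719, -1.572, 0.003]
wrist_force: [-0.2, 0.1, -0.1]
opening: 0.899
[461.1  35.8 179.2] -29.74
0.87 [355.1, -127.3, -3.0] delta [-0.647 -0.037  0.568]
0.83 [459.0, 250.0, 2.4] delta [ 0.617 -0.36   0.568]
0.76 [462.2, 34.5, 3.7] delta [-0.002  0.006  0.568]
0.7 [338.3, 140.6, -5.1] delta [ 0.101 -0.528  0.568]
0.62 [338.4, 229.5, -3.5] delta [ 0.358 -0.675  0.568]
rim? (87, 53, 61, 58) [array([340.1, 225.7]), np.float64(30.8)]
rim? (141, 136, 54, 50) [array([338.4, 137.3]), np.float64(29.0)]
rim? (295, 91, 56, 57) [array([497.8,  91.3]), np.float64(28.5)]
rim? (175, 0, 57, 26) [array([455.4, 240.8]), np.float64(26.5)]
```

```bash
python3 -m handwheel '[{"xyz":[0,0,0.17],"twist":[0,0,0],"hand":0.9},{"xyz":[0,0,0.17],"twist":[0,0,0],"hand":0.9},{"xyz":[0,0,0.16],"twist":[0,0,0],"hand":0.9},{"xyz":[0,0,0.067],"twist":[0,0,0],"hand":0.9},{"xyz":[0,0,0],"twist":[0,0,0],"hand":0.2},{"xyz":[0,0,0],"twist":[0,0,0],"hand":0.2},{"xyz":[0,0,0],"twist":[0,0,0],"hand":0.2},{"xyz":[0,0,0],"twist":[0,0,0],"hand":0.2},{"xyz":[0,0,0],"twist":[0,0,0],"hand":0.2},{"xyz":[0,0,-0.1],"twist":[0,0,0],"hand":0.2},{"xyz":[0,0,-0.15],"twist":[0,0,0],"hand":0.2},{"xyz":[0,0,-0.15],"twist":[0,0,0],"hand":0.2},{"xyz":[0,0,0],"twist":[0,0,0],"hand":0.2}]' 25; python3 -c "
from h import *
print(delta([520.8,-340.2,125]))"
```

```text
time_s: 35.28
ee_pos: [462.9, 35.9, 133.0]
orientation: [2.717, 1.57, 0.009]
wrist_force: [-0.6, -0.2, -1.3]
opening: 0.563
[-0.99   0.793  0.028]
```

```bash
python3 -m handwheel '[{"xyz":[-0.124,0.099,0],"twist":[0,0,0],"hand":0.2},{"xyz":[-0.124,0.099,0],"twist":[0,0,0],"hand":0.2},{"xyz":[-0.124,0.099,0],"twist":[0,0,0],"hand":0.2},{"xyz":[-0.124,0.099,0],"twist":[0,0,0],"hand":0.2},{"xyz":[-0.124,0.099,0],"twist":[0,0,0],"hand":0.2},{"xyz":[-0.124,0.099,0],"twist":[0,0,0],"hand":0.2},{"xyz":[-0.124,0.099,0],"twist":[0,0,0],"hand":0.2},{"xyz":[-0.122,0.1,0],"twist":[0,0,0],"hand":0.2},{"xyz":[0,0,0],"twist":[0,0,0.104],"hand":0.2},{"xyz":[0,0,0],"twist":[0,0,0.104],"hand":0.2},{"xyz":[0,0,0],"twist":[0,0,0.104],"hand":0.2},{"xyz":[0,0,0],"twist":[0,0,0.104],"hand":0.2},{"xyz":[0,0,0],"twist":[0,0,0.104],"hand":0.2},{"xyz":[0,0,0],"twist":[0,0,0.104],"hand":0.2},{"xyz":[0,0,0],"twist":[0,0,0.104],"hand":0.2},{"xyz":[0,0,0],"twist":[0,0,0],"hand":0.2}]'; python3 cup.py; python3 -c "
from h import *
print(delta([520.8,-340.2,11]),pose()[2]['opening'])"
```

```text
time_s: 37.28
ee_pos: [518.8, -340.1, 128.7]
orientation: [-3.137, 0.149, 0.002]
wrist_force: [0.3, -1.5, -1.1]
opening: 0.566
[ 518.9 -340.1  128.9] -95.28
0.66 [518.3, -339.3, 122.2] delta [-0.002 -0.002  0.4  ]
0.57 [586.9, -350.0, 6.0] delta [0.229 0.012 0.4  ]
rim? (269, 205, 98, 95) [array([ 462.1, -334.9]), np.float64(49.6)]
rim? (285, 83, 66, 67) [array([ 588.8, -348.2]), np.float64(28.3)]
[ 0.006 -0.     0.394] 0.5648829961379034
```

```bash
python3 -m handwheel '[{"xyz":[0,0,0.15],"twist":[0,0,0],"hand":0.2},{"xyz":[0,0,0.15],"twist":[0,0,0],"hand":0.2},{"xyz":[0,0,0.066],"twist":[0,0,0],"hand":0.2},{"xyz":[0,0,0.028],"twist":[0,0,0],"hand":0.2},{"xyz":[0,0,0],"twist":[0,0,0],"hand":0.2},{"xyz":[0,0,0],"twist":[0,0,0],"hand":0.8},{"xyz":[0,0,0],"twist":[0,0,0],"hand":0.8},{"xyz":[0,0,0],"twist":[0,0,0],"hand":0.8},{"xyz":[0,0,-0.05],"twist":[0,0,0],"hand":0.8},{"xyz":[0,0,-0.17],"twist":[0,0,0],"hand":0.8},{"xyz":[0,0,-0.17],"twist":[0,0,0],"hand":0.8},{"xyz":[0,0,-0.17],"twist":[0,0,0],"hand":0.8},{"xyz":[0,0,0],"twist":[0,0,0],"hand":0.8}]' 25; python3 cup.py; python3 -c "
from h import *
print(delta([498,91,190]))"
```

```text
time_s: 39.05
ee_pos: [520.4, -341.2, 185.3]
orientation: [3.133, -0.15, 0.011]
wrist_force: [0.3, 0.4, -0.6]
opening: 0.799
[ 519.6 -340.6  182.2] -95.49
0.97 [592.1, -346.0, 7.7] delta [ 0.244 -0.004  0.571]
0.87 [518.6, -337.8, 3.9] delta [-0.003 -0.008  0.571]
rim? (291, 162, 52, 50) [array([ 517.7, -342. ]), np.float64(28.0)]
rim? (289, 91, 55, 58) [array([ 588.1, -348.2]), np.float64(29.1)]
[-0.207 -1.424 -0.035]
```

```bash
python3 -m handwheel '[{"xyz":[-0.026,-0.178,-0.03],"twist":[0,0,0],"hand":0.9},{"xyz":[-0.026,-0.178,-0.03],"twist":[0,0,0],"hand":0.9},{"xyz":[-0.026,-0.178,-0.03],"twist":[0,0,0],"hand":0.9},{"xyz":[-0.026,-0.178,-0.03],"twist":[0,0,0],"hand":0.9},{"xyz":[-0.026,-0.178,0],"twist":[0,0,0],"hand":0.9},{"xyz":[-0.026,-0.178,0],"twist":[0,0,0],"hand":0.9},{"xyz":[-0.026,-0.178,0],"twist":[0,0,0],"hand":0.9},{"xyz":[-0.026,-0.178,0],"twist":[0,0,0],"hand":0.9}]';python3 -m handwheel '[{"xyz":[0,0,0],"twist":[0,0,-0.117],"hand":0.9},{"xyz":[0,0,0],"twist":[0,0,-0.117],"hand":0.9},{"xyz":[0,0,0],"twist":[0,0,-0.117],"hand":0.9},{"xyz":[0,0,0],"twist":[0,0,-0.117],"hand":0.9},{"xyz":[0,0,0],"twist":[0,0,-0.117],"hand":0.9},{"xyz":[0,0,0],"twist":[0,0,-0.117],"hand":0.9},{"xyz":[0,0,0],"twist":[0,0,-0.117],"hand":0.9},{"xyz":[0,0,0],"twist":[0,0,-0.117],"hand":0.9},{"xyz":[0,0,0],"twist":[0,0,-0.117],"hand":0.9},{"xyz":[0,0,0],"twist":[0,0,-0.117],"hand":0.9},{"xyz":[0,0,0],"twist":[0,0,-0.117],"hand":0.9},{"xyz":[0,0,0],"twist":[0,0,-0.117],"hand":0.9},{"xyz":[0,0,0],"twist":[0,0,-0.117],"hand":0.9},{"xyz":[0,0,0],"twist":[0,0,-0.117],"hand":0.9},{"xyz":[0,0,0],"twist":[0,0,-0.117],"hand":0.9},{"xyz":[0,0,0],"twist":[0,0,-0.117],"hand":0.9},{"xyz":[0,0,0],"twist":[0,0,-0.117],"hand":0.9},{"xyz":[0,0,0],"twist":[0,0,-0.011],"hand":0.9},{"xyz":[0,0,0],"twist":[0,0,0],"hand":0.9}]'; python3 cup.py; python3 ang.py; python3 -c "
from h import *
print(delta([498,91,9]))"
```

```text
time_s: 40.2
ee_pos: [497.1, 92.6, 214.6]
orientation: [3.138, -0.151, -0.003]
wrist_force: [0.6, 0.6, 0.6]
opening: 0.903
time_s: 42.58
ee_pos: [497.7, 90.9, 215.1]
orientation: [-0.156, -3.137, 0.0]
wrist_force: [-0.2, -0.9, -0.4]
opening: 0.897
[497.8  90.9 215.3] 84.31
0.92 [336.7, 229.1, -2.5] delta [0.58  0.406 0.688]
0.9 [335.0, 144.1, -3.1] delta [0.557 0.123 0.688]
0.85 [458.3, 250.6, 4.0] delta [0.183 0.517 0.688]
0.75 [519.8, -341.1, 3.4] delta [-0.215 -1.426  0.688]
0.71 [350.5, -126.4, -5.0] delta [ 0.417 -0.769  0.688]
rim? (407, 0, 51, 46) [array([336.9, 226.7]), np.float64(28.7)]
rim? (294, 156, 48, 46) [array([497.5,  90.4]), np.float64(28.2)]
rim? (321, 0, 52, 53) [array([335.5, 136.7]), np.float64(28.0)]
rim? (0, 256, 27, 22) [array([ 576.8, -321.3]), np.float64(24.2)]
34 axis [616.84 103.87  53.57] 51 0.5 G 62.5 112.78 W 40.7 108.61 line 113.22 67
37 axis [615.21 103.76  53.16] 51 0.7 G 62.0 111.34 W 40.4 108.54 line 113.22 67
40 axis [613.57 103.78  52.66] 50 0.7 G 61.4 109.93 W 40.1 108.55 line 113.22 66
[-0.     0.     0.688]
```

```bash
python3 -m handwheel '[{"xyz":[0,0,0.17],"twist":[0,0,0],"hand":0.9},{"xyz":[0,0,0.17],"twist":[0,0,0],"hand":0.9},{"xyz":[0,0,0.15],"twist":[0,0,0],"hand":0.9},{"xyz":[0,0,0],"twist":[0,0,0],"hand":0.9}]'; python3 -m handwheel '[{"xyz":[0,0,0.12],"twist":[0,0,0],"hand":0.9},{"xyz":[0,0,0.077],"twist":[0,0,0],"hand":0.9},{"xyz":[0,0,0],"twist":[0,0,0],"hand":0.2},{"xyz":[0,0,0],"twist":[0,0,0],"hand":0.2},{"xyz":[0,0,0],"twist":[0,0,0],"hand":0.2},{"xyz":[0,0,0],"twist":[0,0,0],"hand":0.2},{"xyz":[0,0,0],"twist":[0,0,0],"hand":0.2}]' 25; python3 -m handwheel '[{"xyz":[0,0,-0.1],"twist":[0,0,0],"hand":0.2},{"xyz":[0,0,-0.15],"twist":[0,0,0],"hand":0.2},{"xyz":[0,0,-0.15],"twist":[0,0,0],"hand":0.2},{"xyz":[0,0,0],"twist":[0,0,0],"hand":0.2}]'; python3 -c "
from h import *
print(delta([451.2,-333.8,125]))"
```

```text
time_s: 43.28
ee_pos: [496.3, 90.7, 66.5]
orientation: [-0.152, -3.133, 0.001]
wrist_force: [-0.0, -0.4, -0.1]
opening: 0.9
time_s: 44.15
ee_pos: [498.7, 91.0, 10.8]
orientation: [0.151, 3.136, 0.001]
wrist_force: [-0.6, -0.1, 7.7]
opening: 0.572
time_s: 44.65
ee_pos: [499.4, 91.1, 133.0]
orientation: [0.15, 3.132, 0.002]
wrist_force: [-0.5, 0.1, -0.7]
opening: 0.566
[ 0.024 -1.425  0.025]
```

```bash
python3 -m handwheel '[{"xyz":[0.003,-0.178,0],"twist":[0,0,0],"hand":0.2},{"xyz":[0.003,-0.178,0],"twist":[0,0,0],"hand":0.2},{"xyz":[0.003,-0.178,0],"twist":[0,0,0],"hand":0.2},{"xyz":[0.003,-0.178,0],"twist":[0,0,0],"hand":0.2},{"xyz":[0.003,-0.178,0],"twist":[0,0,0],"hand":0.2},{"xyz":[0.003,-0.178,0],"twist":[0,0,0],"hand":0.2},{"xyz":[0.003,-0.178,0],"twist":[0,0,0],"hand":0.2},{"xyz":[0.003,-0.178,0],"twist":[0,0,0],"hand":0.2},{"xyz":[0,0,0],"twist":[0,0,0],"hand":0.2},{"xyz":[0,0,0],"twist":[0,0,0],"hand":0.2}]'; python3 cup.py; python3 -c "
from h import *
print(delta([451.2,-333.8,11.5]),pose()[2]['opening'])"
```

```text
time_s: 45.9
ee_pos: [449.5, -333.0, 128.6]
orientation: [-0.151, -3.137, -0.002]
wrist_force: [-0.2, -0.0, -0.1]
opening: 0.569
[ 449.8 -332.6  128.9] 84.54
0.98 [353.7, -126.9, -1.4] delta [0.384 0.652 0.401]
0.63 [451.7, -332.1, 120.6] delta [-0.006  0.002  0.401]
rim? (268, 203, 100, 95) [array([ 501.8, -338.8]), np.float64(49.1)]
rim? (508, 30, 75, 69) [array([ 354.9, -133.6]), np.float64(31.8)]
rim? (291, 332, 53, 21) [array([ 594.4, -348.5]), np.float64(26.8)]
[-0.004 -0.004  0.393] 0.5643708146814087
```

```bash
python3 -m handwheel '[{"xyz":[0,-0.004,0.15],"twist":[0,0,0],"hand":0.2},{"xyz":[0,0,0.15],"twist":[0,0,0],"hand":0.2},{"xyz":[0,0,0.066],"twist":[0,0,0],"hand":0.2},{"xyz":[0,0,0.028],"twist":[0,0,0],"hand":0.2},{"xyz":[0,0,0],"twist":[0,0,0],"hand":0.2},{"xyz":[0,0,0],"twist":[0,0,0],"hand":0.8},{"xyz":[0,0,0],"twist":[0,0,0],"hand":0.8},{"xyz":[0,0,0],"twist":[0,0,0],"hand":0.8},{"xyz":[0,0,-0.05],"twist":[0,0,0],"hand":0.8},{"xyz":[0,0,-0.17],"twist":[0,0,0],"hand":0.8},{"xyz":[0,0,-0.17],"twist":[0,0,0],"hand":0.8},{"xyz":[0,0,-0.17],"twist":[0,0,0],"hand":0.8},{"xyz":[0,0,0],"twist":[0,0,0],"hand":0.8}]' 25; python3 cup.py; python3 -c "
from h import *
print(delta([459,250,190]))"
```

```text
time_s: 47.68
ee_pos: [450.9, -335.8, 184.5]
orientation: [0.15, 3.132, -0.008]
wrist_force: [0.4, 0.4, -0.3]
opening: 0.801
[ 450.1 -335.2  181.7] 84.5
0.87 [451.0, -336.2, 7.1] delta [-0.005 -0.004  0.57 ]
0.83 [520.4, -340.7, 2.4] delta [-0.236  0.003  0.57 ]
0.66 [353.8, -126.4, -4.2] delta [0.385 0.661 0.569]
0.56 [590.7, -349.2, 9.4] delta [-0.472 -0.003  0.57 ]
rim? (297, 270, 47, 30) [array([ 581.6, -347.2]), np.float64(29.0)]
rim? (296, 217, 49, 47) [array([ 516.6, -340.7]), np.float64(28.9)]
rim? (294, 156, 52, 52) [array([ 448.8, -335.1]), np.float64(28.2)]
rim? (483, 40, 61, 59) [array([ 355., -132.]), np.float64(30.8)]
[ 0.155  1.943 -0.036]
```

```bash
python3 -m handwheel '[{"xyz":[0.014,0.177,0],"twist":[0,0,0],"hand":0.9},{"xyz":[0.014,0.177,0],"twist":[0,0,0],"hand":0.9},{"xyz":[0.014,0.177,0],"twist":[0,0,0],"hand":0.9},{"xyz":[0.014,0.177,0],"twist":[0,0,0],"hand":0.9},{"xyz":[0.014,0.177,0],"twist":[0,0,0],"hand":0.9},{"xyz":[0.014,0.177,0],"twist":[0,0,0],"hand":0.9},{"xyz":[0.014,0.177,0],"twist":[0,0,0],"hand":0.9},{"xyz":[0.014,0.177,0],"twist":[0,0,0],"hand":0.9},{"xyz":[0.014,0.177,0],"twist":[0,0,0],"hand":0.9},{"xyz":[0.014,0.177,0],"twist":[0,0,0],"hand":0.9},{"xyz":[0.014,0.173,0],"twist":[0,0,0],"hand":0.9},{"xyz":[0,0,0],"twist":[0,0,0],"hand":0.9},{"xyz":[0,0,0],"twist":[0,0,0],"hand":0.9}]'; python3 cup.py; python3 -c "
from h import *
print(delta([458,250.5,9]))"
```

```text
time_s: 49.45
ee_pos: [459.2, 249.2, 178.4]
orientation: [-0.15, -3.136, 0.002]
wrist_force: [1.1, -0.0, -0.2]
opening: 0.899
[459.4 248.9 178.7] 84.46
0.83 [338.7, 227.4, -3.0] delta [ 0.394 -0.109  0.567]
0.75 [337.7, 141.2, -3.1] delta [ 0.369 -0.396  0.567]
rim? (166, 43, 57, 61) [array([335. , 138.1]), np.float64(28.6)]
rim? (292, 159, 53, 52) [array([458.6, 248.2]), np.float64(28.9)]
[0.006 0.005 0.567]
```

```bash
python3 -m handwheel '[{"xyz":[0.002,0.001,0.17],"twist":[0,0,0],"hand":0.9},{"xyz":[0,0,0.17],"twist":[0,0,0],"hand":0.9},{"xyz":[0,0,0.16],"twist":[0,0,0],"hand":0.9},{"xyz":[0,0,0.066],"twist":[0,0,0],"hand":0.9},{"xyz":[0,0,0],"twist":[0,0,0],"hand":0.2},{"xyz":[0,0,0],"twist":[0,0,0],"hand":0.2},{"xyz":[0,0,0],"twist":[0,0,0],"hand":0.2},{"xyz":[0,0,0],"twist":[0,0,0],"hand":0.2},{"xyz":[0,0,0],"twist":[0,0,0],"hand":0.2},{"xyz":[0,0,-0.1],"twist":[0,0,0],"hand":0.2},{"xyz":[0,0,-0.15],"twist":[0,0,0],"hand":0.2},{"xyz":[0,0,-0.15],"twist":[0,0,0],"hand":0.2},{"xyz":[0,0,0],"twist":[0,0,0],"hand":0.2}]' 25; python3 -c "
from h import *
print(delta([381.5,-327.3,130]))"
```

```text
time_s: 51.22
ee_pos: [460.3, 250.8, 133.0]
orientation: [0.15, 3.132, 0.005]
wrist_force: [0.1, 0.1, -1.5]
opening: 0.571
[ 0.077 -1.943  0.003]
```

```bash
python3 -m handwheel '[{"xyz":[0.006,-0.162,0],"twist":[0,0,0],"hand":0.2},{"xyz":[0.006,-0.162,0],"twist":[0,0,0],"hand":0.2},{"xyz":[0.006,-0.162,0],"twist":[0,0,0],"hand":0.2},{"xyz":[0.006,-0.162,0],"twist":[0,0,0],"hand":0.2},{"xyz":[0.006,-0.162,0],"twist":[0,0,0],"hand":0.2},{"xyz":[0.006,-0.162,0],"twist":[0,0,0],"hand":0.2},{"xyz":[0.006,-0.162,0],"twist":[0,0,0],"hand":0.2},{"xyz":[0.006,-0.162,0],"twist":[0,0,0],"hand":0.2},{"xyz":[0.006,-0.162,0],"twist":[0,0,0],"hand":0.2},{"xyz":[0.007,-0.162,0],"twist":[0,0,0],"hand":0.2},{"xyz":[0.007,-0.162,0],"twist":[0,0,0],"hand":0.2},{"xyz":[0.008,-0.161,0],"twist":[0,0,0],"hand":0.2},{"xyz":[0,0,0],"twist":[0,0,0],"hand":0.2},{"xyz":[0,0,0],"twist":[0,0,0],"hand":0.2}]'; python3 cup.py; python3 -c "
from h import *
print(delta([381.5,-327.3,11.5]),pose()[2]['opening'])"
```

```text
time_s: 52.98
ee_pos: [380.2, -327.1, 128.7]
orientation: [-0.151, -3.137, -0.002]
wrist_force: [-0.5, -0.1, 0.1]
opening: 0.569
[ 380.4 -326.8  129. ] 84.54
0.72 [380.3, -326.8, 118.6] delta [ 0.001 -0.     0.401]
0.67 [590.1, -350.2, 5.4] delta [-0.703 -0.012  0.4  ]
rim? (499, 116, 70, 63) [array([ 350.9, -133.4]), np.float64(31.6)]
rim? (292, 333, 49, 18) [array([ 525.6, -343.7]), np.float64(24.8)]
rim? (267, 203, 101, 96) [array([ 432.8, -333.5]), np.float64(49.5)]
rim? (298, 352, 39, 20) [array([ 564.8, -346.5]), np.float64(20.5)]
[-0.003 -0.001  0.393] 0.5681679862312525
```

```bash
python3 -m handwheel '[{"xyz":[-0.002,0,0.15],"twist":[0,0,0],"hand":0.2},{"xyz":[0,0,0.15],"twist":[0,0,0],"hand":0.2},{"xyz":[0,0,0.066],"twist":[0,0,0],"hand":0.2},{"xyz":[0,0,0.028],"twist":[0,0,0],"hand":0.2},{"xyz":[0,0,0],"twist":[0,0,0],"hand":0.2},{"xyz":[0,0,0],"twist":[0,0,0],"hand":0.8},{"xyz":[0,0,0],"twist":[0,0,0],"hand":0.8},{"xyz":[0,0,0],"twist":[0,0,0],"hand":0.8},{"xyz":[0,0,-0.05],"twist":[0,0,0],"hand":0.8},{"xyz":[0,0,-0.17],"twist":[0,0,0],"hand":0.8},{"xyz":[0,0,-0.17],"twist":[0,0,0],"hand":0.8},{"xyz":[0,0,-0.17],"twist":[0,0,0],"hand":0.8},{"xyz":[0,0,-0.17],"twist":[0,0,0],"hand":0.8},{"xyz":[0,0,-0.17],"twist":[0,0,0],"hand":0.8},{"xyz":[0,0,0],"twist":[0,0,0],"hand":0.8}]' 25
python3 - <<'E'
from h import *
a=snapshot("scene"); cv2.imwrite("pics/fs.png",a["color"])
for c in ("scene","top"):
    if c=="top": t=snapshot("top")
    for q in ("cup_0","mixing_bowl","kitchen_timer","rail_mid"): print(c,q,[(round(d["p"],2),np.round(d["point"]).tolist()) for d in pinpoint(c,q)])
h=cv2.resize(a["color"][130:360,230:490],(780,690)); t2=cv2.resize(t["color"][150:290,260:480],(780,496))
cv2.imwrite("pics/final.png",cv2.resize(np.vstack([h,t2]),(395,600)) if 0 else np.hstack([cv2.resize(h,(400,354)),cv2.resize(t["color"][150:290,260:480],(400,354))]))
E
```

```text
time_s: 55.0
ee_pos: [381.7, -328.5, 286.0]
orientation: [0.15, 3.132, -0.008]
wrist_force: [-0.7, -0.4, -1.0]
opening: 0.801
scene cup_0 [(0.89, [381.0, -330.0, 5.0]), (0.77, [335.0, 136.0, -3.0]), (0.59, [452.0, -338.0, 0.0]), (0.59, [355.0, -126.0, 6.0]), (0.54, [518.0, -338.0, 7.0]), (0.53, [592.0, -347.0, 2.0])]
scene mixing_bowl []
scene kitchen_timer []
scene rail_mid []
top cup_0 [(0.73, [333.0, 138.0, 2.0]), (0.72, [333.0, 230.0, -1.0]), (0.61, [449.0, -332.0, 4.0]), (0.6, [350.0, -124.0, -3.0]), (0.48, [518.0, -344.0, 4.0]), (0.43, [593.0, -352.0, 5.0])]
top mixing_bowl [(0.65, [449.0, -333.0, 6.0]), (0.61, [558.0, 516.0, -4.0]), (0.57, [611.0, -76.0, 70.0])]
top kitchen_timer [(0.79, [747.0, -245.0, -2.0])]
top rail_mid [(0.62, [616.0, 104.0, 193.0])]
```

View pics/final.png

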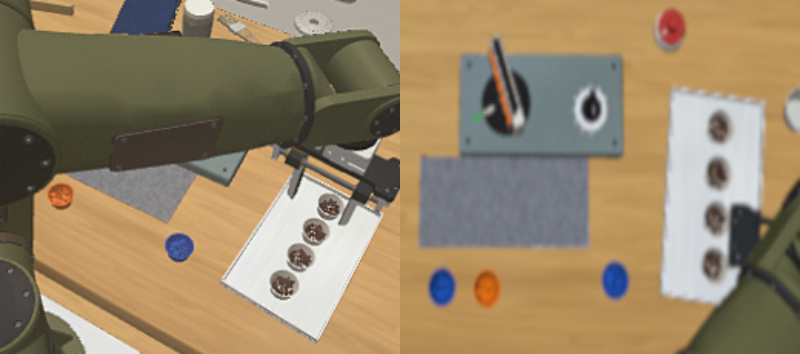

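```bash
python3 -c "
from rig import job
print(job.hand_in())"
```

```text
the job is handed in; nothing more can be done
None
```

The heater is shut down and all four cups of nibs that were present are standing upright in the tray. I handed the job in at about 55 s of robot time.

- **Thermostat:** I turned the knob about 241° anticlockwise until it stopped. The turning resistance rose at the end, and the pointer then lined up with the end tick (the unmarked one, opposite the red).
- **Panel upright:** I raised it by the rail first. After release the rail sat about 0.5 mm from the swivel axis, which puts the tilt at about 0.
- **Panel swivel:** I then turned it clockwise to the mark. My two clear views of the white pointer and green mark disagreed: one showed the pointer about 1.1° short and the other about 1.2° past. The rail direction of 112.6° matches the 112.7° expected. A third view, from the edge of the picture, put the pointer about 3° past, and I discounted it.
- **Cups:** All four are about 70 mm apart along the middle of the tray. One had been knocked about 35 mm aside on the mat before I reached it, so I measured it again and picked it up from there. The last pictures from both cameras show four cups in the tray and an empty mat.
- **Left alone:** The bowl and timer read within a few millimetres of where they started. The blue and orange look-alike cups are still in place.

The networks returned nothing for the bowl, timer and rail in the last scene picture. I checked those three in the top picture only.

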